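# Turn the drained filter bowls up and close them

## Task

The washed filter bowls have drained upside down on the rubber mat. Stand every one of them mouth up inside the steel tray and close each with one of the cover plates, plug down in the mouth and pressed down so that the plate sits level on the rim. A cover left over may stay on the bench; do not disturb the tin, the bearing ring or the spanner at the far edge.

Things in the scene. Friction and masses are not known exactly. Their poses are not given: they have to be found in the camera images.
- bowl1: square cast-aluminium filter bowl (an open cup), 56 x 56 mm outside, 72 mm tall, 3 mm walls (mouth 50 x 50 mm), plain flat closed end 4 mm thick, 160 g. Starts mouth down on the mat. Origin: centre of its mouth (plane of the rim); z points from the mouth to the closed end, so z is up while it is mouth down and down once it is mouth up; x and y are square to the sides. May be absent
- bowl2: square cast-aluminium filter bowl (an open cup), 56 x 56 mm outside, 72 mm tall, 3 mm walls (mouth 50 x 50 mm), plain flat closed end 4 mm thick, 160 g. Starts mouth down on the mat. Origin: centre of its mouth (plane of the rim); z points from the mouth to the closed end, so z is up while it is mouth down and down once it is mouth up; x and y are square to the sides. May be absent
- bowl3: square cast-aluminium filter bowl (an open cup), 56 x 56 mm outside, 72 mm tall, 3 mm walls (mouth 50 x 50 mm), plain flat closed end 4 mm thick, 160 g. Starts mouth down on the mat. Origin: centre of its mouth (plane of the rim); z points from the mouth to the closed end, so z is up while it is mouth down and down once it is mouth up; x and y are square to the sides. May be absent
- cover1: square steel cover plate, 64 x 64 x 5 mm, with a 45 x 45 x 6 mm plug centred under it, 11 mm tall in all, 90 g; lies plug down, so the plate's edges are 6 to 11 mm above the bench. Origin: centre of the plug's underside; z up, x and y square to the sides. On a bowl the plug goes into the mouth and the plate rests on the rim
- cover2: square steel cover plate, 64 x 64 x 5 mm, with a 45 x 45 x 6 mm plug centred under it, 11 mm tall in all, 90 g; lies plug down, so the plate's edges are 6 to 11 mm above the bench. Origin: centre of the plug's underside; z up, x and y square to the sides. On a bowl the plug goes into the mouth and the plate rests on the rim
- cover3: square steel cover plate, 64 x 64 x 5 mm, with a 45 x 45 x 6 mm plug centred under it, 11 mm tall in all, 90 g; lies plug down, so the plate's edges are 6 to 11 mm above the bench. Origin: centre of the plug's underside; z up, x and y square to the sides. On a bowl the plug goes into the mouth and the plate rests on the rim
- tray: fixed grey steel tray, 160 (x) x 280 (y) x 14 mm, open above, walls 4 mm thick and floor 4 mm thick (its inside is 152 x 272 mm, floor top 4 mm above the bench). Origin: centre of the underside; z up. It may be on either side of the bench
- mat: fixed black rubber drip mat, 140 (x) x 300 (y) x 4 mm; origin: centre of the underside; z up. The bowls start on it
- tin: closed tin can, 72 mm across, 90 mm tall, standing at the far edge; bystander. Origin: centre of the underside
- bearing: dark steel bearing ring, 90 mm across, 24 mm tall, lying flat at the far edge; bystander. Origin: centre of the underside
- spanner: steel spanner 180 mm long lying at the far edge; bystander. Origin: middle of its underside
Not all that is in view belongs to the job. What is shaped like the bowl1 but pink or red is not meant.

How it is judged:
At the end, for the whole second after the job is handed in: Every bowl present stands at rest on the tray floor, mouth up within 0.08 rad, its centre inside the tray, and carries a cover, plug down, centred within 6 mm, level with the rim within 0.06 rad and down to within 2.5 mm of it (angle between each of bowl1, bowl2, bowl3's own z axis and vertical above 3.06 rad and x of bowl1 in the frame of tray between -0.076 and 0.076 m and y of bowl1 in the frame of tray between -0.136 and 0.136 m and z of each of bowl1, bowl2, bowl3 in the frame of tray below 0.082 m and linear speed of each of bowl1, bowl2, bowl3 below 0.02 m/s and ((horizontal distance between cover1 and bowl1 below 0.006 m and z of cover1 in the frame of bowl1 between 0.0035 and 0.012 m and angle between the z axis of cover1 and the z axis of bowl1, either way round below 0.06 rad and angle between cover1's own z axis and vertical below 0.3 rad) or (horizontal distance between cover2 and bowl1 below 0.006 m and z of cover2 in the frame of bowl1 between 0.0035 and 0.012 m and angle between the z axis of cover2 and the z axis of bowl1, either way round below 0.06 rad and angle between cover2's own z axis and vertical below 0.3 rad) or (horizontal distance between cover3 and bowl1 below 0.006 m and z of cover3 in the frame of bowl1 between 0.0035 and 0.012 m and angle between the z axis of cover3 and the z axis of bowl1, either way round below 0.06 rad and angle between cover3's own z axis and vertical below 0.3 rad)) and x of bowl2 in the frame of tray between -0.076 and 0.076 m and y of bowl2 in the frame of tray between -0.136 and 0.136 m and ((horizontal distance between cover1 and bowl2 below 0.006 m and z of cover1 in the frame of bowl2 between 0.0035 and 0.012 m and angle between the z axis of cover1 and the z axis of bowl2, either way round below 0.06 rad and angle between cover1's own z axis and vertical below 0.3 rad) or (horizontal distance between cover2 and bowl2 below 0.006 m and z of cover2 in the frame of bowl2 between 0.0035 and 0.012 m and angle between the z axis of cover2 and the z axis of bowl2, either way round below 0.06 rad and angle between cover2's own z axis and vertical below 0.3 rad) or (horizontal distance between cover3 and bowl2 below 0.006 m and z of cover3 in the frame of bowl2 between 0.0035 and 0.012 m and angle between the z axis of cover3 and the z axis of bowl2, either way round below 0.06 rad and angle between cover3's own z axis and vertical below 0.3 rad)) and x of bowl3 in the frame of tray between -0.076 and 0.076 m and y of bowl3 in the frame of tray between -0.136 and 0.136 m and ((horizontal distance between cover1 and bowl3 below 0.006 m and z of cover1 in the frame of bowl3 between 0.0035 and 0.012 m and angle between the z axis of cover1 and the z axis of bowl3, either way round below 0.06 rad and angle between cover1's own z axis and vertical below 0.3 rad) or (horizontal distance between cover2 and bowl3 below 0.006 m and z of cover2 in the frame of bowl3 between 0.0035 and 0.012 m and angle between the z axis of cover2 and the z axis of bowl3, either way round below 0.06 rad and angle between cover2's own z axis and vertical below 0.3 rad) or (horizontal distance between cover3 and bowl3 below 0.006 m and z of cover3 in the frame of bowl3 between 0.0035 and 0.012 m and angle between the z axis of cover3 and the z axis of bowl3, either way round below 0.06 rad and angle between cover3's own z axis and vertical below 0.3 rad)) and linear speed of each of cover1, cover2, cover3 below 0.03 m/s); the robot touches nothing.
It fails at once if the tin at the far edge is moved by more than 30 mm (distance of tin from where it was at the start of the episode above 0.03 m).
It fails at once if the bearing at the far edge is moved by more than 30 mm (distance of bearing from where it was at the start of the episode above 0.03 m).
It fails at once if the spanner at the far edge is moved by more than 30 mm (distance of spanner from where it was at the start of the episode above 0.03 m).
Of bowl1, bowl2, bowl3 only 2 to 3 are there at a start; the rules pass over those that are not, and their reading is None.
At some moment in a run one of bowl1, bowl2, bowl3 may be knocked a few centimetres aside while the robot is not near it.
Once in a run the grip may slacken for a moment while it holds something.
It also fails if it takes over 210 s, if anything falls off the work surface, if the arm or the gripper's body presses on something with over 40 N, if the wrist force passes 120 N, or if a joint passes its speed limit or range.

## Robot

A 7-joint arm with a two-finger parallel gripper is mounted at the origin on the work surface. World frame = base frame: x ahead of the robot, y to its left, z up, the work surface at z = 0. Lengths are in m, angles in rad, forces in N, time in s.
With the tool pointing down it reaches from about 0.4 to 0.85 m from the base axis. Payload 10.4 kg.
Tool frame: the origin (TCP) lies midway between the tips of the shut fingers; the grasp point (between the pads) lies 19 mm behind it; z points along the fingers, y is the line along which they close (so a half turn about z gives the same grasp; the last joint's range is limited). The gripper opens to 87 mm and grips with 3 to 60 N. Pads are 19 mm wide; open, the fingers measure 117 mm over their backs; the gripper's body (75 mm by 190 mm) begins 51 mm behind the grasp point.
Start: joints at [1.104, 0.332, -0.065, 1.46, 0.022, 1.35, -0.088], TCP at [0.268, -0.564, 0.223] pointing down, gripper open.
Joint ranges: [-2.6, 2.6], [-0.5, 2.12], [-1.47, 1.34], [0.16, 2.42], [-1.27, 4.41], [0.06, 2.06], [-2.6, 2.6]. Speed limits (rad/s): [2.22, 2.22, 2.79, 2.79, 3.14, 3.14, 3.14].

## Interface

Orientations are given as a unit quaternion [w, x, y, z].
In Python, from workcell import status, optics, manip gives the robot as it stands.
- The arm moves only by the tool drive_tool, never from a script. Its arguments are lists of equal length, an entry for each row: "claw": the opening, from -1 (shut) to 1 (fully open); "travel": the shift along the tool's x, y, z as a fraction of full scale, a list of three; "twist": the turn about the tool's z as a fraction of full scale. A call has 1 to 10 rows; each row is the pose to reach, as a shift and turn from the pose commanded when the call began, along the tool's axes at that moment; what a row does not reach only later rows make up. Full scale, the value 1, is 0.1 m for a shift and 60 degrees for a turn. A row lasts 1/12 s, in which the tool goes at most 41.7 mm and 7.16 degrees, less where a joint would pass 70% of its speed; a pose out of reach is approached as far as the arm can. A call with a number of a shift or a turn outside -1 to 1 is refused whole. A call with a gripper value outside its range is refused whole. The fingers move at their own pace and stop on an object; the grip force is fixed at half the most. Time passes only in rows, so rows that repeat a pose let the fingers close. It gives the time, the measured TCP pose, the force, the opening and the grip force at its end, in the units of the state.
- status.read_state(): the state, without advancing time (a new reading comes with each control period).
- optics.camera(name): name is "side" or "top" or "wrist"; returns a dict with "image" (400x640x3 uint8, red, green, blue), "depth" (400x640 float32, m along the optical axis (not along the pixel's ray), 0 where there is no reading), "camera_matrix" (3x3 intrinsics, pixels), "k1" (the pictures are not rectified: a ray, as slopes to the right and down, at radius r is drawn at 1 + k1 r^2 times it, then the intrinsics apply), "T" (4x4, takes a point from camera to world coordinates); the wrist camera has in their place "hand_eye" (4x4, takes a point from camera to tool coordinates, whose origin is the TCP and whose axes are the flange's). Camera axes: x right, y up, looking along -z (the intrinsics and any distortion apply to the point x, -y, -z); pixel columns grow to the right and rows downward; lengths in m; the calibration is good to about 2 mm. A picture is of the moment at which its call begins: read the wrist's pose just before it.
- manip.hand_in(): hands the job in; it is judged then, once.
The state is a dict: "time": time; "joints": joint angles; "dq": joint speeds; "effort": joint torques, N m; "tcp_pos": TCP position; "tool_rot": TCP orientation; "contact_force": force on the tool from outside, world axes, zero at the start; "ft_torque": the same for the moment, N m; "gripper_width": finger opening in m; "grip_force": force on a finger pad.
Only numpy, scipy, OpenCV 4.12 (cv2) and the standard library are available. Lean on these libraries where they do the work, as an engineer would, in place of code of your own. Each camera call takes 0.05 s, during which the arm holds its last target. There are 200 camera calls.

## Working session

There is one attempt and no reset: what is moved stays moved. The work goes in short steps, Python scripts to look and compute and a tool call to move; the robot and the scene stay as the last step left them, time stands still between calls to the robot, and variables do not carry over. Pictures are saved under pics/ and viewed, at most 14 in all, crops included, and the job is handed in when it is done.

Besides the shell and the picture viewer there is one more tool, called after "Request:" in YAML: its name, and indented under it one key for each argument. drive_tool: Moves the arm, as the interface text tells. Its arguments: {"type":"object","properties":{"claw":{"type":"array"},"travel":{"type":"array"},"twist":{"type":"array"}},"required":["claw","travel","twist"]}

```bash
ls; mkdir -p pics; python3 - <<'E'
from workcell import status, optics
import cv2,numpy as np
print(status.read_state())
for n in ("top","side"):
    c=optics.camera(n); print(n,c["camera_matrix"],c["k1"],c["T"].round(4).tolist())
    cv2.imwrite(f"pics/{n}0.png",c["image"][:,:,::-1]); np.savez(f"{n}0.npz",**{k:c[k] for k in("image","depth","camera_matrix","k1","T")})
E
```

```text
pics
{'time': 0.0, 'joints': array([ 1.10435111,  0.33288738, -0.06469262,  1.46093419,  0.0215905 ,
        1.34990387, -0.08850442]), 'dq': array([ 2.49480524e-04,  4.43138597e-04,  5.94963328e-04,  2.17393102e-03,
       -3.99747186e-06,  6.41490503e-05,  1.16875262e-03]), 'effort': array([ 5.77857136e-04, -6.23233223e+01,  2.51409388e-02, -3.89893126e+01,
       -6.13650447e-02,  3.99681693e-02,  1.53530314e-04]), 'tcp_pos': array([ 0.26821176, -0.56409533,  0.22174764]), 'tool_rot': array([-6.94084645e-04,  9.75475014e-01,  2.20109021e-01, -1.87145101e-04]), 'contact_force': array([ 0.12585328, -1.04302057,  0.59181002]), 'ft_torque': array([-0.02331261,  0.00189621, -0.02440331]), 'grip_force': 0.0, 'gripper_width': 0.08718270761560415}
top [[414.59175348   0.         316.10776275]
 [  0.         414.59175348 196.88019296]
 [  0.           0.           1.        ]] -0.057003894491240034 [[-0.0204, 0.9958, -0.0893, 0.475], [-0.9994, -0.0228, -0.0257, -0.0258], [-0.0277, 0.0887, 0.9957, 1.1478], [0.0, 0.0, 0.0, 1.0]]
side [[415.37579174   0.         320.73854309]
 [  0.         415.37579174 189.76096678]
 [  0.           0.           1.        ]] -0.007114226723043418 [[-0.9757, 0.1688, -0.14, 0.4174], [-0.2185, -0.695, 0.685, 0.6961], [0.0184, 0.6989, 0.715, 0.7564], [0.0, 0.0, 0.0, 1.0]]
```

View pics/top0.png

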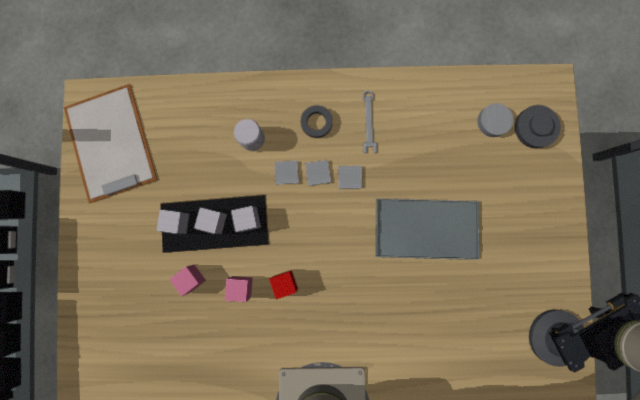

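View pics/side0.png

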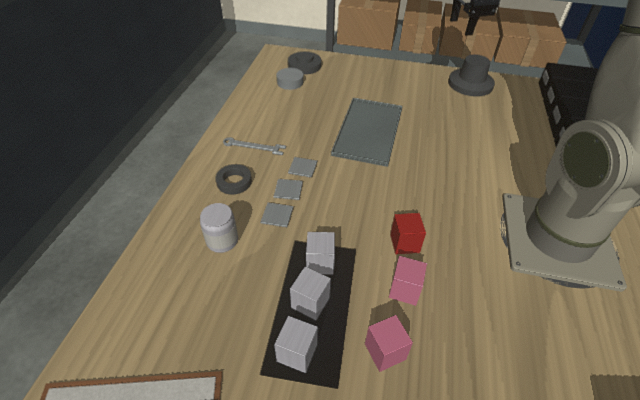

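The top view shows three aluminium bowls on the mat at about (172,222), (210,221) and (245,218). The covers are at (287,172), (318,172) and (350,177), and the tray is at (428,229). The pink and red decoys sit nearer the base, at (187,280), (238,289) and (284,285). The side view agrees.

```bash
cat > h.py <<'E'
import numpy as np,cv2
from scipy.spatial.transform import Rotation as R
from workcell import status,optics
def cloud(c,T=None):
    "world points HxWx3 from a camera dict"
    K=np.array(c["camera_matrix"]);k=float(c["k1"]);T=c["T"] if T is None else T
    h,w=c["depth"].shape;u,v=np.meshgrid(np.arange(w),np.arange(h))
    p=cv2.undistortPoints(np.stack([u,v],-1).reshape(-1,1,2).astype(float),K,np.array([k,0,0,0,0.])).reshape(h,w,2)
    d=c["depth"];P=np.stack([p[...,0]*d,-p[...,1]*d,-d,np.ones_like(d)],-1)
    W=(P@np.asarray(T).T)[...,:3];W[d==0]=np.nan;return W
def toolT():
    s=status.read_state();q=s["tool_rot"];T=np.eye(4);T[:3,:3]=R.from_quat([q[1],q[2],q[3],q[0]]).as_matrix();T[:3,3]=s["tcp_pos"];return T
def rect(W,zlo,zhi,cx,cy,r):
    m=(W[...,2]>zlo)&(W[...,2]<zhi)&(np.hypot(W[...,0]-cx,W[...,1]-cy)<r);p=W[m]
    if len(p)<15:return None
    b=cv2.minAreaRect((p[:,:2]*1000).astype(np.float32));a=(b[2]+45)%90-45
    return len(p),np.round(b[0],1),np.round(b[1],1),round(a,1),round(np.median(p[:,2])*1000,1)
E
python3 - <<'E'
from h import *
Ws={n:cloud(np.load(n+"0.npz")) for n in("top","side")}
W=Ws["top"]
for nm,u,v in [("b",172,222),("b",210,221),("b",245,218),("c",287,172),("c",318,172),("c",350,177),("dec",187,280),("dec",238,289),("dec",284,285),("tray",428,229),("mat",190,245),("tin",246,128),("bench",330,260)]:
    p=W[v,u];print(nm,p.round(4))
    for n in Ws:
        z=p[2];
        if nm in"b dec": print("  ",n,rect(Ws[n],z-.006,z+.006,p[0],p[1],.048))
        if nm=="c": print("  ",n,rect(Ws[n],.007,.016,p[0],p[1],.05))
for n in Ws: print("tray",n,rect(Ws[n],.0105,.02,*W[229,428][:2],.19))
print("mat",rect(W,.003,.0065,*W[222,215][:2],.19))
E
```

```text
b [0.5135 0.3818 0.076 ]
   top (448, array([516.7, 392.5]), array([58. , 56.4]), -9.1, np.float64(75.0))
   side (1098, array([516.2, 393.2]), array([57.4, 56.4]), -8.5, np.float64(77.7))
b [0.5142 0.2804 0.0757]
   top (469, array([517.5, 288.9]), array([58.4, 56. ]), -15.9, np.float64(75.0))
   side (863, array([516.3, 289.1]), array([58.1, 56.4]), -16.0, np.float64(77.9))
b [0.5201 0.1876 0.078 ]
   top (444, array([520.2, 191.8]), array([56. , 56.2]), 11.8, np.float64(75.4))
   side (647, array([519.6, 193.2]), array([54.8, 57.4]), 11.5, np.float64(78.2))
c [0.6476 0.0827 0.0138]
   top (482, array([649.4,  84.4]), array([64.3, 63.6]), 3.2, np.float64(10.8))
   top (506, array([649.4,  84.7]), array([64.3, 64.3]), 2.8, np.float64(10.7))
   side (581, array([648.1,  85.9]), array([65.2, 66. ]), 2.8, np.float64(13.0))
   side (576, array([648.1,  85.9]), array([65.2, 66. ]), 2.8, np.float64(13.0))
c [ 0.6459 -0.0031  0.0112]
   top (525, array([ 6.39e+02, -2.00e-01]), array([77.7, 70.6]), 6.6, np.float64(10.5))
   top (490, array([646.3,  -3.1]), array([63.9, 63.2]), 6.6, np.float
[... 775 characters left out ...]
, array([57.3, 56.8]), -5.5, np.float64(71.2))
   side (749, array([334.8, 214.6]), array([59.1, 56.1]), -5.3, np.float64(74.3))
dec [0.3455 0.0895 0.0683]
   top (463, array([345.2,  93.4]), array([56.6, 56.4]), 17.6, np.float64(71.1))
   side (323, array([344.6,  95.5]), array([56.4, 57.9]), 18.1, np.float64(73.0))
tray [ 0.482  -0.3012  0.0052]
mat [0.4511 0.3582 0.0017]
tin [0.7555 0.1818 0.0893]
bench [ 4.031e-01 -3.080e-02 -3.000e-04]
tray top (456, array([ 484.3, -296.6]), array([280.7, 161.1]), -3.0, np.float64(13.4))
tray side (451, array([ 482.8, -298.2]), array([287.2, 160.5]), -2.9, np.float64(15.4))
mat (2202, array([510.2, 265.8]), array([368.2, 366.5]), -31.0, np.float64(4.2))
```

Request:
drive_tool:
  claw: [1,1,1,1,1,1,1,1,1]
  travel:
    - [0.75,-0.64,0]
    - [0.75,-0.64,0]
    - [0.75,-0.64,0]
    - [0.75,-0.64,0]
    - [0.75,-0.64,0]
    - [0.75,-0.64,0]
    - [0.75,-0.64,0]
    - [0.75,-0.64,0]
    - [0.75,-0.64,0]
  twist: [-1,-1,-1,-1,-1,-1,-1,-1,-1]

```text
time: 0.85
tcp_pos: [0.3085, -0.4743, 0.2222]
tool_rot: [-0.0, 0.732, 0.681, 0.0]
contact_force: [0.4, -0.0, -0.3]
gripper_width: 0.0868
grip_force: 0.0
```

Request:
drive_tool:
  claw: [1,1,1,1]
  travel:
    - [0.93,0.33,0]
    - [0.93,0.33,0]
    - [0.93,0.33,0]
    - [0.93,0.33,0]
  twist: [-0.27,-0.27,-0.27,-0.27]

```text
time: 1.18
tcp_pos: [0.3515, -0.3802, 0.2227]
tool_rot: [-0.0, 0.629, 0.778, 0.001]
contact_force: [0.7, -0.1, -1.6]
gripper_width: 0.087
grip_force: 0.0
```

Request:
drive_tool:
  claw: [1,1,1]
  travel:
    - [0.885,0.473,0]
    - [0.885,0.473,0]
    - [0.885,0.473,0]
  twist: [0,0,0]

```text
time: 1.43
tcp_pos: [0.3788, -0.2839, 0.2225]
tool_rot: [-0.0, 0.631, 0.776, 0.0]
contact_force: [1.7, -0.4, 0.0]
gripper_width: 0.0875
grip_force: 0.0
```

Request:
drive_tool:
  claw: [1,1,1]
  travel:
    - [0.885,0.473,0]
    - [0.885,0.473,0]
    - [0.885,0.473,0]
  twist: [0,0,0]

```text
time: 1.68
tcp_pos: [0.4071, -0.1874, 0.2227]
tool_rot: [0.0, 0.631, 0.776, 0.0]
contact_force: [0.7, -0.2, -1.1]
gripper_width: 0.0871
grip_force: 0.0
```

Request:
drive_tool:
  claw: [1,1,1]
  travel:
    - [0.885,0.473,0]
    - [0.885,0.473,0]
    - [0.885,0.473,0]
  twist: [0,0,0]

```text
time: 1.93
tcp_pos: [0.4354, -0.091, 0.2228]
tool_rot: [0.0, 0.63, 0.776, 0.001]
contact_force: [-0.3, 0.3, 0.6]
gripper_width: 0.087
grip_force: 0.0
```

Request:
drive_tool:
  claw: [1,1,1]
  travel:
    - [0.885,0.473,0]
    - [0.885,0.473,0]
    - [0.885,0.473,0]
  twist: [0,0,0]

```text
time: 2.18
tcp_pos: [0.4637, 0.0054, 0.2229]
tool_rot: [0.0, 0.631, 0.776, 0.001]
contact_force: [-0.2, 0.2, 0.7]
gripper_width: 0.0868
grip_force: 0.0
```

Request:
drive_tool:
  claw: [1,1,1]
  travel:
    - [0.885,0.473,0]
    - [0.885,0.473,0]
    - [0.885,0.473,0]
  twist: [0,0,0]

```text
time: 2.43
tcp_pos: [0.4919, 0.1015, 0.2228]
tool_rot: [-0.0, 0.631, 0.776, 0.001]
contact_force: [0.0, 0.5, 0.6]
gripper_width: 0.0871
grip_force: 0.0
```

Request:
drive_tool:
  claw: [1,1,1,1]
  travel:
    - [0.885,0.473,0]
    - [0.885,0.473,0]
    - [0.885,0.473,0]
    - [0.885,0.473,0]
  twist: [0,0,0,0]

```text
time: 2.77
tcp_pos: [0.5197, 0.1974, 0.222]
tool_rot: [-0.001, 0.63, 0.777, 0.001]
contact_force: [0.1, 0.0, 0.4]
gripper_width: 0.0871
grip_force: 0.0
```

Request:
drive_tool:
  claw: [1,1,1,1]
  travel:
    - [-0.048,-0.01,1]
    - [-0.048,-0.01,1]
    - [-0.048,-0.01,1]
    - [-0.048,-0.01,1]
  twist: [0,0,0,0]

```text
time: 3.1
tcp_pos: [0.5178, 0.1852, 0.118]
tool_rot: [-0.002, 0.633, 0.774, -0.003]
contact_force: [0.2, -0.9, 0.1]
gripper_width: 0.087
grip_force: 0.0
```

Request:
drive_tool:
  claw: [1,1,1,1,-1,-1,-1,-1,-1,-1]
  travel:
    - [0,0,0.4]
    - [0,0,0.75]
    - [0,0,1]
    - [0,0,1]
    - [0,0,1]
    - [0,0,1]
    - [0,0,1]
    - [0,0,1]
    - [0,0,1]
    - [0,0,1]
  twist: [0,0,0,0,0,0,0,0,0,0]

```text
time: 3.93
tcp_pos: [0.5204, 0.1881, 0.0234]
tool_rot: [0.001, 0.632, 0.775, 0.0]
contact_force: [-0.5, -0.3, 6.3]
gripper_width: 0.0558
grip_force: 30.0
```

Request:
drive_tool:
  claw: [-1,-1,-1,-1,-1,-1]
  travel:
    - [0,0,0]
    - [0,0,-0.1]
    - [0,0,-0.3]
    - [0,0,-0.6]
    - [0,0,-0.8]
    - [0,0,-0.8]
  twist: [0,0,0,0,0,0]

```text
time: 4.43
tcp_pos: [0.5218, 0.1893, 0.1072]
tool_rot: [0.002, 0.632, 0.775, 0.002]
contact_force: [0.6, 1.1, -1.2]
gripper_width: 0.0562
grip_force: 30.0
```

```bash
python3 - <<'E'
from h import *
s=status.read_state();print(s["time"],s["tcp_pos"],s["gripper_width"],s["grip_force"],s["joints"].round(2))
c=optics.camera("side");cv2.imwrite("pics/s1.png",cv2.resize(c["image"][150:390,180:500,::-1],None,fx=2,fy=2))
E
```

```text
4.4333 [0.52179537 0.18927566 0.10715036] 0.05621182137481952 29.981416112277657 [ 0.27  0.39 -0.84  1.76  0.32  1.13 -0.47]
```

View pics/s1.png

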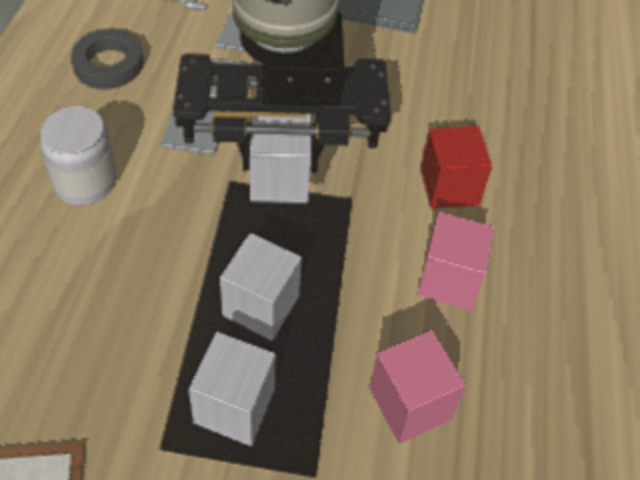

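The bowl is held at about (280,165) in the crop and stays mouth down, so friction in the grip prevents it swinging. I'll carry it to the outside of the tray's left wall, where the lip can tilt it within the grip.

Request:
drive_tool:
  claw: [-1,-1,-1,-1]
  travel:
    - [-0.3,-0.1,0.05]
    - [-0.6,-0.2,0.15]
    - [-0.917,-0.286,0.157]
    - [-0.917,-0.286,0.157]
  twist: [0,0,0,0]

```text
time: 4.82
tcp_pos: [0.5091, 0.0846, 0.0846]
tool_rot: [-0.0, 0.635, 0.773, -0.003]
contact_force: [0.6, 0.1, -1.0]
gripper_width: 0.0557
grip_force: 30.0
```

Request:
drive_tool:
  claw: [-1,-1,-1,-1]
  travel:
    - [-0.3,-0.1,0.05]
    - [-0.6,-0.2,0.15]
    - [-0.917,-0.286,0.157]
    - [-0.917,-0.286,0.157]
  twist: [0,0,0,0]

```text
time: 5.15
tcp_pos: [0.4991, -0.0104, 0.0693]
tool_rot: [-0.001, 0.635, 0.773, -0.002]
contact_force: [0.3, -1.1, -1.6]
gripper_width: 0.0559
grip_force: 30.0
```

Request:
drive_tool:
  claw: [-1,-1,-1,-1,-1,-1]
  travel:
    - [-0.3,-0.1,0.05]
    - [-0.6,-0.2,0.15]
    - [-0.917,-0.286,0.157]
    - [-0.917,-0.286,0.157]
    - [-0.917,-0.286,0.157]
    - [-0.917,-0.286,0.157]
  twist: [0.1,0.2,0.245,0.245,0.245,0.245]

```text
time: 5.65
tcp_pos: [0.491, -0.0979, 0.055]
tool_rot: [-0.001, 0.726, 0.688, -0.0]
contact_force: [0.3, 0.5, -2.2]
gripper_width: 0.0559
grip_force: 30.0
```

```bash
cat >> h.py <<'E'
def phi():
    X=toolT()[:3,0];return np.degrees(np.arctan2(X[1],X[0]))
def go(x,y,z,ph=None):
    "remaining travel (units) and twist to TCP target in mm / deg"
    T=toolT();d=T[:3,:3].T@(np.array([x,y,z])/1000-T[:3,3])*10
    p=phi();print("at",(T[:3,3]*1000).round(1),"phi",p.round(1),"travel",d.round(3),"twist",None if ph is None else round(-((ph-p+180)%360-180)/60,3))
E
python3 - <<'E'
from h import *
u=np.array([.052,.9986]);L=np.array([491,-157.6])
go(*(L+36*u),23,87)
c=optics.camera("side");W=cloud(c);print(rect(W,.0105,.02,.483,-.298,.19))
s=status.read_state();print(s["joints"].round(2),s["contact_force"])
E
```

```text
at [491.  -97.9  55. ] phi 87.0 travel [-0.236  0.031  0.32 ] twist -0.001
(175, array([ 482.2, -296.4]), array([285.2, 160.3]), -3.1, np.float64(15.6))
[ 0.73  0.31 -0.7   1.94  0.24  0.98 -0.13] [-0.54080261  1.21743273 -1.49820312]
```

Request:
drive_tool:
  claw: [-1,-1,-1,-1]
  travel:
    - [-0.236,0,0.15]
    - [-0.236,0,0.32]
    - [-0.236,0,0.32]
    - [-0.236,0,0.32]
  twist: [0,0,0,0]

```text
time: 6.03
tcp_pos: [0.4897, -0.1206, 0.0231]
tool_rot: [-0.001, 0.725, 0.689, -0.0]
contact_force: [0.1, 0.7, -1.8]
gripper_width: 0.0558
grip_force: 30.0
```

Request:
drive_tool:
  claw: [-1,-1,-1,-1,-1,-1]
  travel:
    - [-0.05,0,0]
    - [-0.1,0,0]
    - [-0.14,0,-0.01]
    - [-0.18,0,-0.02]
    - [-0.2,0,-0.03]
    - [-0.2,0,-0.03]
  twist: [0,0,0,0,0,0]

```text
time: 6.53
tcp_pos: [0.4896, -0.139, 0.0266]
tool_rot: [-0.001, 0.725, 0.689, 0.002]
contact_force: [2.7, 11.9, -6.2]
gripper_width: 0.0557
grip_force: 30.0
```

```bash
python3 - <<'E'
from h import *
s=status.read_state();print(s["tcp_pos"],s["contact_force"])
c=optics.camera("side");cv2.imwrite("pics/s2.png",cv2.resize(c["image"][60:260,260:500,::-1],None,fx=2.5,fy=2.5))
E
```

```text
[ 0.48957258 -0.13898592  0.02664862] [ 2.68928519 11.92333392 -6.17675446]
```

View pics/s2.png

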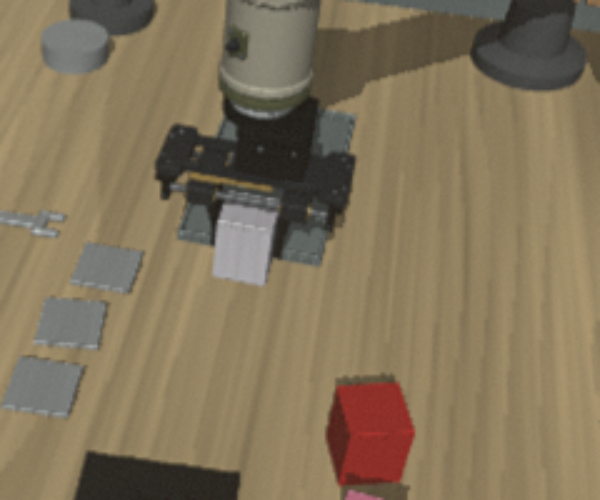

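The bowl, at about (245,240) in the crop, is pressed on the tray lip with roughly 12 N and has started to tilt. I'll keep pushing and measure the tilt.

Request:
drive_tool:
  claw: [-1,-1,-1,-1,-1,-1]
  travel:
    - [-0.05,0,-0.01]
    - [-0.08,0,-0.02]
    - [-0.11,0,-0.025]
    - [-0.14,0,-0.03]
    - [-0.15,0,-0.03]
    - [-0.15,0,-0.03]
  twist: [0,0,0,0,0,0]

```text
time: 7.08
tcp_pos: [0.4889, -0.153, 0.0298]
tool_rot: [-0.002, 0.725, 0.689, 0.002]
contact_force: [1.2, 15.7, -1.4]
gripper_width: 0.0557
grip_force: 30.0
```

```bash
cat >> h.py <<'E'
def tilt(cam="side",img=None):
    "plane normals of light-grey bowl points near the hand, in tool-plan axes (forward=-toolx, up)"
    c=optics.camera(cam);W=cloud(c);T=toolT();im=c["image"].astype(int)
    Q=(W-T[:3,3])@T[:3,:3]*1000
    g=(im.min(-1)>95)&(np.ptp(im,axis=-1)<25)&(abs(Q[...,1])<27)&(abs(Q[...,0])<75)&(W[...,2]>.012)&(Q[...,2]>-75)
    P=Q[g]; out=[]
    rng=np.random.default_rng(0)
    for _ in range(2):
        if len(P)<40:break
        best=None
        for _ in range(200):
            a=P[rng.choice(len(P),3,replace=False)];n=np.cross(a[1]-a[0],a[2]-a[0])
            if np.linalg.norm(n)<50:continue
            n/=np.linalg.norm(n);m=abs((P-a[0])@n)<1.5
            if best is None or m.sum()>best.sum():best=m
        S=P[best];n=np.linalg.svd(S-S.mean(0))[2][2];n*=np.sign(-n[2]+1e-9)
        # grasp point = (0,0,-19)
        out.append((len(S),"fwd/lat/up n",np.round([-n[0],n[1],-n[2]],3),"ang",round(np.degrees(np.arctan2(-n[0],-n[2])),1),"dist from grasp",round((S.mean(0)-[0,0,-19])@n,1)))
        P=P[~best]
    for o in out:print(*o)
    return c
E
python3 - <<'E'
from h import *
s=status.read_state();print(s["tcp_pos"],s["contact_force"]);tilt()
E
```

```text
[ 0.48887682 -0.15295923  0.02980279] [ 1.15494971 15.73515299 -1.37470939]
301 fwd/lat/up n [-0.964 -0.016  0.265] ang -74.7 dist from grasp 40.8
161 fwd/lat/up n [-0.963 -0.012  0.268] ang -74.4 dist from grasp 43.2
```

The rear face reads 15° of tilt, but the bowl has slid about 9 mm in the grip. I'll back off and check whether a partial claw opening lowers the grip force, so that it can pivot more easily.

Request:
drive_tool:
  claw: [-1,-1,-1,-1,-1,-1]
  travel:
    - [0.2,0,-0.02]
    - [0.5,0,-0.02]
    - [0.7,0,-0.02]
    - [0.7,0,0.04]
    - [0.7,0,0.07]
    - [0.7,0,0.07]
  twist: [0,0,0,0,0,0]

```text
time: 7.63
tcp_pos: [0.4928, -0.0869, 0.0235]
tool_rot: [0.0, 0.726, 0.688, 0.001]
contact_force: [-0.4, 4.4, 7.8]
gripper_width: 0.0557
grip_force: 30.0
```

Request:
drive_tool:
  claw: [0.27,0.27,0.27]
  travel:
    - [0,0,0]
    - [0,0,0]
    - [0,0,0]
  twist: [0,0,0]

```text
time: 7.88
tcp_pos: [0.493, -0.0874, 0.0235]
tool_rot: [0.0, 0.726, 0.688, 0.001]
contact_force: [-1.1, 5.5, 6.1]
gripper_width: 0.0558
grip_force: 30.0
```

```bash
python3 - <<'E'
from h import *
s=status.read_state();print(s["tcp_pos"],s["contact_force"],s["gripper_width"],s["grip_force"]);tilt()
E
```

```text
[ 0.49296057 -0.08741512  0.02347865] [-1.12039361  5.46921367  6.06427404] 0.05584950658627115 29.999770049471408
351 fwd/lat/up n [-0.96   0.011  0.278] ang -73.9 dist from grasp 41.2
135 fwd/lat/up n [-0.961  0.005  0.277] ang -73.9 dist from grasp 43.6
```

Request:
drive_tool:
  claw: [0.28,0.28]
  travel:
    - [0,0,0]
    - [0,0,0]
  twist: [0,0]

```text
time: 8.1
tcp_pos: [0.4929, -0.0874, 0.0235]
tool_rot: [0.0, 0.726, 0.688, 0.001]
contact_force: [-1.0, 6.1, 6.4]
gripper_width: 0.0556
grip_force: 30.0
```

Request:
drive_tool:
  claw: [0.29,0.29]
  travel:
    - [0,0,0]
    - [0,0,0]
  twist: [0,0]

```text
time: 8.27
tcp_pos: [0.493, -0.0874, 0.0235]
tool_rot: [0.0, 0.726, 0.688, 0.001]
contact_force: [0.4, 5.3, 6.3]
gripper_width: 0.0558
grip_force: 30.0
```

Request:
drive_tool:
  claw: [0.3,0.3]
  travel:
    - [0,0,0]
    - [0,0,0]
  twist: [0,0]

```text
time: 8.43
tcp_pos: [0.4922, -0.0886, 0.0228]
tool_rot: [0.001, 0.726, 0.687, -0.0]
contact_force: [-0.3, -1.8, -0.2]
gripper_width: 0.0567
grip_force: 0.0
```

The grip force is all or nothing, so there is no gentle pinch. I'll topple the bowl onto its side instead, then lift it by a small corner pinch at the mouth so that gravity swings the closed end down.

Request:
drive_tool:
  claw: [1,1,1,1,1,1,1]
  travel:
    - [0,0,0]
    - [0,0,0]
    - [0,0,-0.4]
    - [0,0,-0.8]
    - [0,0,-0.9]
    - [0,0,-0.9]
    - [0,0,-0.9]
  twist: [0,0,0,0,0,0,0]

```text
time: 9.02
tcp_pos: [0.4922, -0.088, 0.1128]
tool_rot: [0.001, 0.726, 0.688, 0.0]
contact_force: [-0.0, -0.2, -0.1]
gripper_width: 0.0859
grip_force: 0.0
```

```bash
python3 - <<'E'
from h import *
W=cloud(optics.camera("side"));
m=(W[...,2]>.05)&(W[...,2]<.085)&(np.hypot(W[...,0]-.493,W[...,1]+.07)<.06);print(np.percentile(W[m][:,2],[5,50,95]))
print(rect(W,.066,.082,.493,-.07,.06))
go(493,-130,70,87)
E
```

```text
[0.05346323 0.07383048 0.07647337]
(413, array([494.3, -62.1]), array([57.7, 56.6]), -4.1, np.float64(74.4))
at [491.5 -87.8 111.9] phi 86.9 travel [-0.421  0.038  0.419] twist -0.002
```

Request:
drive_tool:
  claw: [-1,-1,-1,-1,-1,-1,-1]
  travel:
    - [-0.22,0.03,0]
    - [-0.22,0.03,0]
    - [-0.22,0.03,0.2]
    - [-0.22,0.03,0.5]
    - [-0.22,0.03,0.5]
    - [-0.22,0.03,0.5]
    - [-0.22,0.03,0.5]
  twist: [0,0,0,0,0,0,0]

```text
time: 9.65
tcp_pos: [0.4938, -0.1091, 0.0629]
tool_rot: [-0.0, 0.726, 0.688, 0.0]
contact_force: [-0.1, 0.3, 1.2]
gripper_width: 0.0484
grip_force: 0.0
```

Request:
drive_tool:
  claw: [-1,-1,-1,-1,-1,-1,-1,-1,-1,-1]
  travel:
    - [0.08,0,0]
    - [0.13,0,0]
    - [0.18,0,0]
    - [0.23,0,0]
    - [0.28,0,0]
    - [0.33,0,0]
    - [0.38,0,0]
    - [0.43,0,0]
    - [0.48,0,0]
    - [0.52,0,0]
  twist: [0,0,0,0,0,0,0,0,0,0]

```text
time: 10.48
tcp_pos: [0.4964, -0.057, 0.0624]
tool_rot: [-0.0, 0.726, 0.688, -0.0]
contact_force: [0.1, -2.8, 1.8]
gripper_width: 0.0009
grip_force: 3.7
```

Request:
drive_tool:
  claw: [1,1,1,1,1,1,1]
  travel:
    - [0.03,0,0]
    - [0.06,0,0]
    - [0.06,0,-0.3]
    - [0.06,0,-0.6]
    - [0.06,0,-0.8]
    - [0.06,0,-0.8]
    - [0.06,0,-0.8]
  twist: [0,0,0,0,0,0,0]

```text
time: 11.07
tcp_pos: [0.4972, -0.0512, 0.143]
tool_rot: [0.001, 0.726, 0.688, 0.0]
contact_force: [0.0, 0.0, 0.3]
gripper_width: 0.0392
grip_force: 0.0
```

```bash
python3 - <<'E'
from h import *
c=optics.camera("side");W=cloud(c)
for a,b in((.045,.065),(.066,.082)):print(rect(W,a,b,.493,-.03,.1))
cv2.imwrite("pics/s3.png",cv2.resize(c["image"][60:260,260:500,::-1],None,fx=2.5,fy=2.5))
go(493,-130,70,87)
E
```

```text
(165, array([467.1,   2.9]), array([77.2, 39.7]), 35.4, np.float64(55.2))
(460, array([478.6, -12. ]), array([59.4, 56.5]), -7.8, np.float64(74.2))
at [496.5 -51.3 142. ] phi 86.9 travel [-0.788  0.007  0.72 ] twist -0.001
```

View pics/s3.png

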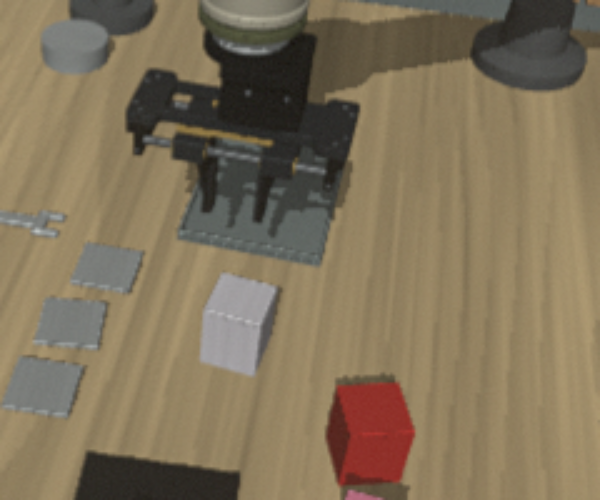

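The bowl slid rather than toppling and now stands at about (240,325) in the crop, still mouth down. I'll try the corner pinch on its closed end.

```bash
python3 - <<'E'
from h import *
W=cloud(optics.camera("top"));r=rect(W,.066,.082,.479,-.012,.06);print(r)
W=cloud(optics.camera("side"));print(rect(W,.066,.082,.479,-.012,.05))
a=np.radians(82);u=np.array([np.cos(a),np.sin(a)]);p=np.array([478.6,-12])-32.5*u;print(p);go(*p,66,82)
E
```

```text
(17, array([468.8,  14.6]), array([ 5.2, 23.3]), -2.1, np.float64(71.2))
(460, array([478.4, -12.4]), array([58.3, 56.2]), -8.4, np.float64(74.3))
[474.07687422 -44.18371223]
at [496.  -51.3 141.2] phi 86.9 travel [ 0.059 -0.222  0.753] twist 0.082
```

Request:
drive_tool:
  claw: [1,1,1,1,1,1,1]
  travel:
    - [0.059,-0.222,0]
    - [0.059,-0.222,0]
    - [0.059,-0.222,0]
    - [0.059,-0.222,0.35]
    - [0.059,-0.222,0.65]
    - [0.059,-0.222,0.753]
    - [0.059,-0.222,0.753]
  twist: [0.09,0.09,0.09,0.09,0.09,0.09,0.09]

```text
time: 11.8
tcp_pos: [0.4733, -0.0443, 0.0647]
tool_rot: [-0.002, 0.757, 0.653, -0.001]
contact_force: [-0.6, 0.2, 0.4]
gripper_width: 0.086
grip_force: 0.0
```

Request:
drive_tool:
  claw: [-1,-1,-1,-1,-1,-1]
  travel:
    - [0,0,0]
    - [0,0,0]
    - [0,0,0]
    - [0,0,0]
    - [0,0,0]
    - [0,0,0]
  twist: [0,0,0,0,0,0]

```text
time: 12.3
tcp_pos: [0.4752, -0.0447, 0.0677]
tool_rot: [0.0, 0.757, 0.653, 0.0]
contact_force: [-1.0, -0.9, 1.1]
gripper_width: 0.055
grip_force: 19.6
```

Request:
drive_tool:
  claw: [-1,-1,-1,-1,-1,-1,-1,-1]
  travel:
    - [0,0,-0.1]
    - [0,0,-0.2]
    - [0,0,-0.3]
    - [0,0,-0.4]
    - [0,0,-0.4]
    - [0,0,-0.4]
    - [0,0,-0.4]
    - [0,0,-0.4]
  twist: [0,0,0,0,0,0,0,0]

```text
time: 12.97
tcp_pos: [0.4746, -0.0445, 0.1067]
tool_rot: [-0.0, 0.757, 0.653, -0.0]
contact_force: [-0.5, 0.4, -2.1]
gripper_width: 0.0527
grip_force: 30.8
```

```bash
python3 - <<'E'
from h import *
c=tilt()
cv2.imwrite("pics/s4.png",cv2.resize(c["image"][90:250,280:480,::-1],None,fx=3,fy=3))
E
```

```text
329 fwd/lat/up n [-0.662 -0.041  0.749] ang -41.5 dist from grasp -5.7
114 fwd/lat/up n [-0.655 -0.04   0.755] ang -40.9 dist from grasp -8.4
```

View pics/s4.png

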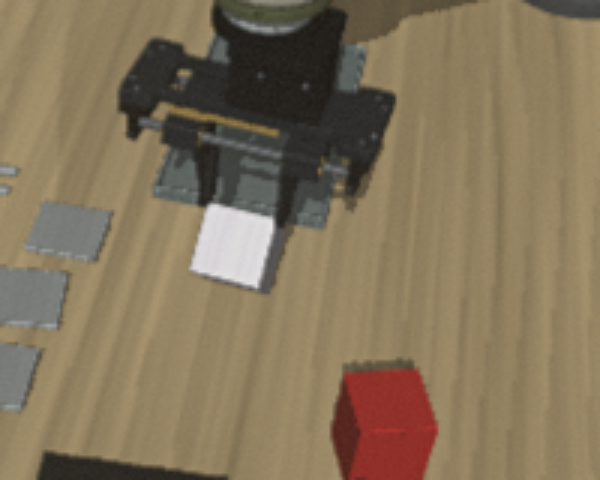

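The pinch works. The bowl hangs by its closed-end corner, tilted about 42°, with its bright closed face at (235,245) in the crop facing forward and up. Next I'll roll it down onto its side.

Request:
drive_tool:
  claw: [-1,-1,-1,-1,-1,-1,-1,-1,-1,-1]
  travel:
    - [0,0,0.1]
    - [0,0,0.19]
    - [0.08,0,0.22]
    - [0.19,0,0.24]
    - [0.3,0,0.29]
    - [0.4,0,0.34]
    - [0.47,0,0.39]
    - [0.53,0,0.44]
    - [0.6,0,0.52]
    - [0.63,0,0.54]
  twist: [0,0,0,0,0,0,0,0,0,0]

```text
time: 13.85
tcp_pos: [0.4846, 0.0182, 0.053]
tool_rot: [0.0, 0.757, 0.653, -0.0]
contact_force: [-10.8, -6.1, 36.6]
gripper_width: 0.0553
grip_force: 30.0
```

Request:
drive_tool:
  claw: [-1,-1,1,1,1,1,1,1,1,1]
  travel:
    - [0,0,0]
    - [0,0,0]
    - [0,0,0]
    - [0,0,0]
    - [0,0,-0.2]
    - [0,0,-0.5]
    - [-0.3,0,-0.6]
    - [-0.7,0,-0.6]
    - [-0.9,0,-0.6]
    - [-0.9,0,-0.6]
  twist: [0,0,0,0,0,0,0,0,0,0]

```text
time: 14.68
tcp_pos: [0.4699, -0.0766, 0.1125]
tool_rot: [0.0, 0.76, 0.65, -0.001]
contact_force: [0.2, -1.1, 1.1]
gripper_width: 0.0863
grip_force: 0.0
```

```bash
python3 - <<'E'
from h import *
c=optics.camera("side");W=cloud(c)
for a,b in((.05,.064),(.066,.082)):print(rect(W,a,b,.48,.02,.08))
go(493,-130,70,82)
cv2.imwrite("pics/s5.png",cv2.resize(c["image"][90:250,280:480,::-1],None,fx=3,fy=3))
E
```

```text
(573, array([480.1,  -8.3]), array([75.9, 56.3]), -8.4, np.float64(58.5))
None
at [470.3 -73.9 112.5] phi 81.3 travel [-0.52   0.31   0.425] twist -0.012
```

Request:
drive_tool:
  claw: [1,1,1,1,1,1,1]
  travel:
    - [0.26,0,0]
    - [0.26,0,0.2]
    - [0.268,0,0.5]
    - [0.268,0,0.63]
    - [0.268,0,0.63]
    - [0.268,0,0.63]
    - [0.268,0,0.63]
  twist: [0,0,0,0,0,0,0]

```text
time: 15.32
tcp_pos: [0.4756, -0.0441, 0.0509]
tool_rot: [0.0, 0.757, 0.653, 0.0]
contact_force: [0.7, 0.1, 0.1]
gripper_width: 0.0874
grip_force: 0.0
```

Request:
drive_tool:
  claw: [-1,-1,-1,-1,-1,-1]
  travel:
    - [0,0,0]
    - [0,0,0]
    - [0,0,0]
    - [0,0,0]
    - [0,0,0]
    - [0,0,0]
  twist: [0,0,0,0,0,0]

```text
time: 15.82
tcp_pos: [0.475, -0.0448, 0.0503]
tool_rot: [0.0, 0.757, 0.653, 0.0]
contact_force: [1.2, 0.2, 0.0]
gripper_width: 0.0554
grip_force: 30.4
```

Request:
drive_tool:
  claw: [-1,-1,-1,-1,-1,-1,-1,-1]
  travel:
    - [0,0,-0.1]
    - [0,0,-0.2]
    - [0,0,-0.35]
    - [0,0,-0.5]
    - [0,0,-0.7]
    - [0,0,-0.9]
    - [0,0,-0.9]
    - [0,0,-0.9]
  twist: [0,0,0,0,0,0,0,0]

```text
time: 16.48
tcp_pos: [0.4757, -0.0448, 0.1416]
tool_rot: [0.001, 0.757, 0.653, 0.001]
contact_force: [-0.3, -0.3, -2.1]
gripper_width: 0.0552
grip_force: 30.0
```

```bash
python3 - <<'E'
from h import *
c=tilt()
cv2.imwrite("pics/s6.png",cv2.resize(c["image"][90:250,280:480,::-1],None,fx=3,fy=3))
go(477,-404,140,87)
E
```

```text
446 fwd/lat/up n [-0.071 -0.008  0.997] ang -4.1 dist from grasp -9.6
326 fwd/lat/up n [ 0.997 -0.013  0.077] ang 85.6 dist from grasp -72.9
at [474.9 -44.8 140.5] phi 81.5 travel [-3.549  0.55   0.007] twist -0.091
```

View pics/s6.png

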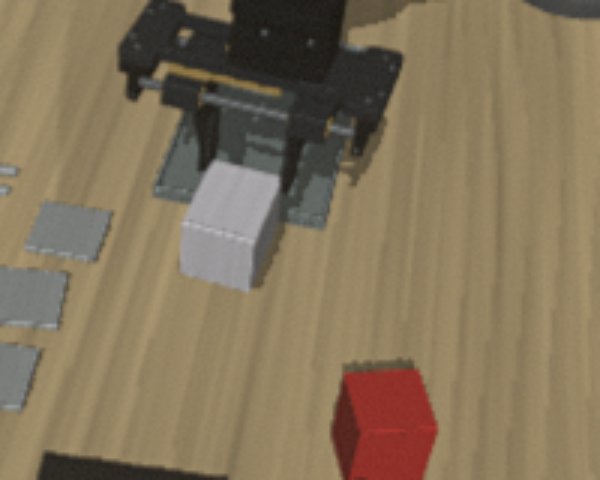

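The pinch overlapped too much, about 9 mm, so the bowl at (235,220) in the crop stayed level. I'll set it down and pinch it again with less overlap.

Request:
drive_tool:
  claw: [-1,-1,-1,-1,-1,1,1,1,1,1]
  travel:
    - [0,0,0.3]
    - [0,0,0.6]
    - [0,0,0.8]
    - [0,0,0.87]
    - [0,0,0.875]
    - [0,0,0.875]
    - [0,0,0.875]
    - [0,0,0.875]
    - [-0.04,0,0.85]
    - [-0.04,0,0.85]
  twist: [0,0,0,0,0,0,0,0,0,0]

```text
time: 17.37
tcp_pos: [0.4748, -0.0495, 0.056]
tool_rot: [0.001, 0.758, 0.653, 0.0]
contact_force: [-0.5, 0.8, -0.8]
gripper_width: 0.0802
grip_force: 0.0
```

```bash
python3 - <<'E'
from h import *
W=cloud(optics.camera("side"));r=rect(W,.05,.064,.48,.0,.07);print(r)
T=toolT();c=np.append(r[1]/1000,.056);q=T[:3,:3].T@(c-T[:3,3])*1000;print("centre of top in tool axes",q.round(1),"want x 40.5 z -5");print(phi())
E
```

```text
(582, array([481.4, -12.6]), array([79.4, 98.6]), -10.5, np.float64(58.3))
centre of top in tool axes [37.3  1.2 -0.2] want x 40.5 z -5
81.48008508988164
```

Request:
drive_tool:
  claw: [1,1,1,-1,-1,-1,-1,-1,-1]
  travel:
    - [0,0,0.04]
    - [0,0,0.045]
    - [0,0,0.045]
    - [0,0,0.045]
    - [0,0,0.045]
    - [0,0,0.045]
    - [0,0,0.045]
    - [0,0,0.045]
    - [0,0,0.045]
  twist: [0,0,0,0,0,0,0,0,0]

```text
time: 18.17
tcp_pos: [0.4744, -0.0487, 0.0507]
tool_rot: [0.0, 0.757, 0.653, -0.0]
contact_force: [-0.4, 0.6, 0.3]
gripper_width: 0.0551
grip_force: 27.9
```

Request:
drive_tool:
  claw: [-1,-1,-1,-1,-1,-1,-1,-1]
  travel:
    - [0,0,-0.1]
    - [0,0,-0.2]
    - [0,0,-0.35]
    - [0,0,-0.5]
    - [0,0,-0.7]
    - [0,0,-0.9]
    - [0,0,-0.9]
    - [0,0,-0.9]
  twist: [0,0,0,0,0,0,0,0]

```text
time: 18.83
tcp_pos: [0.4751, -0.0488, 0.142]
tool_rot: [0.001, 0.757, 0.653, 0.001]
contact_force: [0.3, -0.8, -3.2]
gripper_width: 0.0544
grip_force: 30.0
```

```bash
python3 - <<'E'
from h import *
c=tilt()
go(477,-404,140,87)
E
```

```text
432 fwd/lat/up n [-0.175 -0.014  0.984] ang -10.1 dist from grasp -9.0
308 fwd/lat/up n [0.984 0.01  0.178] ang 79.7 dist from grasp -76.4
at [474.3 -48.8 140.8] phi 81.5 travel [-3.509  0.55   0.011] twist -0.091
```

Request:
drive_tool:
  claw: [-1,-1,-1,-1,-1,-1,-1,-1,-1,-1]
  travel:
    - [0,0,-0.8]
    - [0,0,-0.8]
    - [0,0,-0.6]
    - [0,0,-0.4]
    - [0,0,-0.8]
    - [0,0,-0.8]
    - [0,0,-0.6]
    - [0,0,-0.4]
    - [0,0,-0.8]
    - [0,0,-0.8]
  twist: [0,0,0,0,0,0,0,0,0,0]

```text
time: 19.72
tcp_pos: [0.4746, -0.0483, 0.2229]
tool_rot: [0.0, 0.757, 0.653, 0.0]
contact_force: [0.9, 1.4, 1.3]
gripper_width: 0.0545
grip_force: 30.0
```

```bash
python3 - <<'E'
from h import *
c=tilt()
E
```

```text
516 fwd/lat/up n [-0.181 -0.008  0.983] ang -10.5 dist from grasp -9.1
345 fwd/lat/up n [0.984 0.011 0.18 ] ang 79.6 dist from grasp -76.1
```

```bash
python3 - <<'E'
from h import *
go(486.8,-240,110,87)
E
```

```text
at [475.2 -48.4 222. ] phi 81.5 travel [-1.879  0.394  1.121] twist -0.091
```

Request:
drive_tool:
  claw: [-1,-1,-1,-1]
  travel:
    - [-0.3,0.1,0.1]
    - [-0.6,0.15,0.3]
    - [-0.94,0.2,0.5]
    - [-0.94,0.2,0.5]
  twist: [0,0,0,0]

```text
time: 20.1
tcp_pos: [0.4771, -0.1514, 0.1659]
tool_rot: [-0.002, 0.76, 0.65, -0.002]
contact_force: [-1.2, -1.6, -4.0]
gripper_width: 0.0544
grip_force: 30.0
```

Request:
drive_tool:
  claw: [-1,-1,-1,-1,-1,-1]
  travel:
    - [-0.3,0.1,0.1]
    - [-0.6,0.15,0.3]
    - [-0.94,0.19,0.5]
    - [-0.94,0.19,0.62]
    - [-0.94,0.19,0.62]
    - [-0.94,0.19,0.62]
  twist: [-0.09,-0.09,-0.09,-0.09,-0.09,-0.09]

```text
time: 20.6
tcp_pos: [0.4847, -0.2394, 0.1076]
tool_rot: [-0.001, 0.726, 0.688, 0.0]
contact_force: [0.5, 0.4, -1.4]
gripper_width: 0.054
grip_force: 30.0
```

```bash
python3 - <<'E'
from h import *
tilt();go(486.8,-238.5,66,87)
E
```

```text
279 fwd/lat/up n [-0.399  0.029  0.916] ang -23.5 dist from grasp -8.9
165 fwd/lat/up n [0.914 0.012 0.406] ang 66.1 dist from grasp -79.3
at [ 485.5 -239.2  108.7] phi 87.0 travel [0.007 0.013 0.427] twist -0.0
```

Request:
drive_tool:
  claw: [-1,-1,-1,-1,-1,-1,-1,-1,-1,-1]
  travel:
    - [0.1,0,0.2]
    - [0.2,0,0.277]
    - [0.27,0,0.28]
    - [0.33,0,0.26]
    - [0.396,0,0.237]
    - [0.45,0,0.22]
    - [0.52,0,0.2]
    - [0.58,0,0.19]
    - [0.64,0,0.19]
    - [0.64,0,0.19]
  twist: [0,0,0,0,0,0,0,0,0,0]

```text
time: 21.48
tcp_pos: [0.4897, -0.1761, 0.0919]
tool_rot: [0.001, 0.726, 0.688, -0.0]
contact_force: [-5.1, -3.3, 14.4]
gripper_width: 0.0548
grip_force: 30.1
```

```bash
python3 - <<'E'
from h import *
c=tilt();go(478.6,-417,110,87)
cv2.imwrite("pics/s7.png",cv2.resize(c["image"][60:220,280:480,::-1],None,fx=3,fy=3))
E
```

```text
302 fwd/lat/up n [-0.794 -0.015  0.608] ang -52.6 dist from grasp -0.8
157 fwd/lat/up n [-0.794 -0.016  0.607] ang -52.6 dist from grasp -3.1
at [ 489.6 -176.6   91.8] phi 86.9 travel [-2.407  0.019 -0.177] twist -0.001
```

View pics/s7.png

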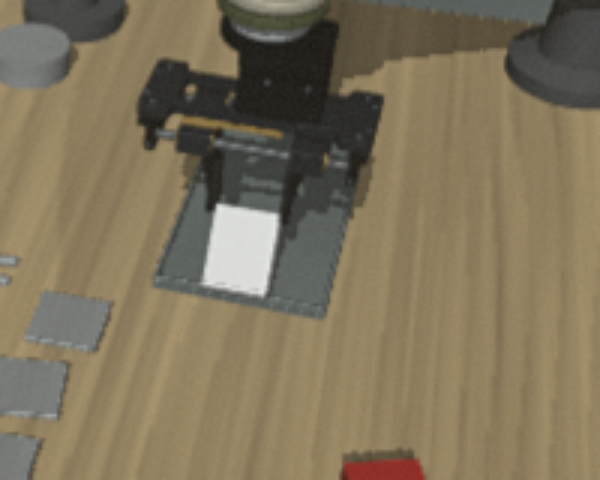

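The bowl is tilted 52.6° inside the tray, with its lit side face at (240,250) in the crop. I'll carry it to the right-hand slot and roll it upright there.

Request:
drive_tool:
  claw: [-1,-1,-1,-1,-1]
  travel:
    - [-0.02,0,-0.1]
    - [-0.2,0,-0.25]
    - [-0.5,0,-0.25]
    - [-0.8,0,-0.25]
    - [-0.8,0,-0.25]
  twist: [0,0,0,0,0]

```text
time: 21.95
tcp_pos: [0.4832, -0.2627, 0.1153]
tool_rot: [0.001, 0.728, 0.685, -0.001]
contact_force: [-0.3, -1.3, -2.4]
gripper_width: 0.0544
grip_force: 30.0
```

Request:
drive_tool:
  claw: [-1,-1,-1,-1]
  travel:
    - [-0.3,0,0]
    - [-0.6,0,0]
    - [-0.8,0,0]
    - [-0.8,0,0]
  twist: [0,0,0,0]

```text
time: 22.28
tcp_pos: [0.4787, -0.341, 0.1148]
tool_rot: [0.0, 0.728, 0.686, -0.0]
contact_force: [-0.6, -1.1, -2.3]
gripper_width: 0.0547
grip_force: 30.0
```

Request:
drive_tool:
  claw: [-1,-1,-1,-1,-1,-1]
  travel:
    - [-0.3,0,0]
    - [-0.6,0,0]
    - [-0.8,0,0]
    - [-0.8,0,0.1]
    - [-0.8,0,0.25]
    - [-0.8,0,0.26]
  twist: [0,0,0,0,0,0]

```text
time: 22.78
tcp_pos: [0.4757, -0.4153, 0.0875]
tool_rot: [-0.001, 0.726, 0.688, 0.0]
contact_force: [-1.2, -0.5, 0.0]
gripper_width: 0.0548
grip_force: 30.0
```

```bash
python3 - <<'E'
from h import *
c=tilt();go(478.6,-417,90,87);print(status.read_state()["contact_force"])
E
```

```text
216 fwd/lat/up n [-0.697  0.01   0.717] ang -44.2 dist from grasp -4.8
96 fwd/lat/up n [-0.718  0.011  0.696] ang -45.9 dist from grasp -6.4
at [ 475.8 -414.9   88.1] phi 86.9 travel [-0.019  0.029 -0.019] twist -0.001
[ 0.19819623  0.90018307 -2.25348992]
```

Request:
drive_tool:
  claw: [-1,-1,-1,-1,-1,-1,-1,-1,-1,-1]
  travel:
    - [-0.1,0.02,0]
    - [-0.12,0.02,0.02]
    - [-0.05,0.02,0.025]
    - [0.03,0.02,0.02]
    - [0.1,0.02,0.025]
    - [0.17,0.02,0.035]
    - [0.25,0.02,0.055]
    - [0.32,0.02,0.08]
    - [0.42,0.02,0.13]
    - [0.5,0.02,0.17]
  twist: [0,0,0,0,0,0,0,0,0,0]

```text
time: 23.67
tcp_pos: [0.481, -0.3652, 0.0717]
tool_rot: [0.0, 0.726, 0.688, 0.0]
contact_force: [-2.9, -3.8, 31.8]
gripper_width: 0.055
grip_force: 30.0
```

```bash
python3 - <<'E'
from h import *
c=tilt();print(status.read_state()["contact_force"])
cv2.imwrite("pics/s8.png",cv2.resize(c["image"][60:220,280:480,::-1],None,fx=3,fy=3))
E
```

```text
192 fwd/lat/up n [1.    0.014 0.021] ang 88.8 dist from grasp -5.8
70 fwd/lat/up n [-0.998  0.001  0.067] ang -86.1 dist from grasp 1.1
[ 0.04724979 -1.84174853  4.16214909]
```

View pics/s8.png

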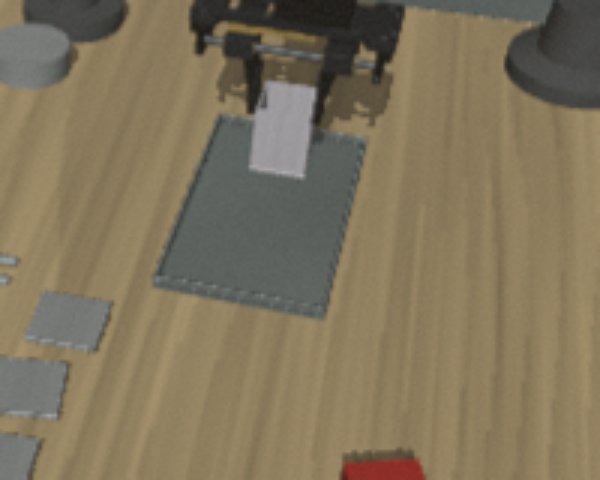

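The bowl stands upright at about (280,130) in the crop. I'll release it, back away and re-measure everything.

Request:
drive_tool:
  claw: [1,1,1,1,1,1,1,1]
  travel:
    - [0,0,0]
    - [0,0,0]
    - [0,0,0]
    - [0,0,-0.2]
    - [0,0,-0.5]
    - [0,0,-0.8]
    - [0,0,-0.8]
    - [0,0,-0.8]
  twist: [0,0,0,0,0,0,0,0]

```text
time: 24.38
tcp_pos: [0.4812, -0.3667, 0.153]
tool_rot: [0.001, 0.726, 0.688, 0.0]
contact_force: [-0.7, -0.5, -1.0]
gripper_width: 0.0868
grip_force: 0.0
```

Request:
drive_tool:
  claw: [1,1,1,1]
  travel:
    - [0.4,0,0]
    - [0.8,0,0]
    - [0.98,0,0]
    - [0.98,0,0]
  twist: [0,0,0,0]

```text
time: 24.72
tcp_pos: [0.486, -0.2627, 0.1505]
tool_rot: [-0.001, 0.724, 0.69, 0.0]
contact_force: [0.1, 0.6, 1.0]
gripper_width: 0.087
grip_force: 0.0
```

```bash
cat >> h.py <<'E'
def grey(c):
    im=c["image"].astype(int);return (im.min(-1)>95)&(np.ptp(im,axis=-1)<25)
def bowls(cam="side"):
    c=optics.camera(cam);W=cloud(c)
    for nm,x,y in(("b1",516,393),("b2",517,289),("tray",482,-380)):
        z=.076;print(nm,rect(W,.068,.084,x/1000,y/1000,.06))
    return c
E
python3 - <<'E'
from h import *
bowls();bowls("top");go(507.4,257.3,71.5,74)
E
```

```text
b1 (1128, array([516.1, 393.2]), array([57.2, 56.3]), -8.4, np.float64(77.7))
b2 (878, array([516.6, 289. ]), array([58., 56.]), -15.4, np.float64(77.9))
tray (168, array([ 479.8, -384.2]), array([63. , 56.7]), -3.6, np.float64(75.0))
b1 (462, array([516.5, 392.4]), array([59.9, 56.3]), -8.1, np.float64(75.2))
b2 (470, array([517.5, 289.3]), array([57.3, 56.4]), -15.4, np.float64(75.5))
tray None
at [ 485.1 -267.8  150.5] phi 87.0 travel [ 5.255 -0.051  0.793] twist 0.217
```

Request:
drive_tool:
  claw: [1,1,1]
  travel:
    - [0.876,-0.01,0]
    - [0.876,-0.01,0]
    - [0.876,-0.01,0]
  twist: [0,0,0]

```text
time: 25.07
tcp_pos: [0.4898, -0.1746, 0.1511]
tool_rot: [-0.001, 0.724, 0.69, 0.001]
contact_force: [1.6, 1.3, -0.0]
gripper_width: 0.0872
grip_force: 0.0
```

Request:
drive_tool:
  claw: [1,1,1]
  travel:
    - [0.876,-0.01,0]
    - [0.876,-0.01,0]
    - [0.876,-0.01,0]
  twist: [0,0,0]

```text
time: 25.32
tcp_pos: [0.4933, -0.0869, 0.1514]
tool_rot: [-0.001, 0.724, 0.69, 0.001]
contact_force: [0.7, 1.3, 0.0]
gripper_width: 0.0871
grip_force: 0.0
```

Request:
drive_tool:
  claw: [1,1,1]
  travel:
    - [0.876,-0.01,0]
    - [0.876,-0.01,0]
    - [0.876,-0.01,0]
  twist: [0,0,0]

```text
time: 25.57
tcp_pos: [0.4968, 0.0007, 0.1516]
tool_rot: [-0.001, 0.724, 0.69, 0.001]
contact_force: [0.1, 1.1, 0.7]
gripper_width: 0.0869
grip_force: 0.0
```

Request:
drive_tool:
  claw: [1,1,1]
  travel:
    - [0.876,-0.01,0]
    - [0.876,-0.01,0]
    - [0.876,-0.01,0]
  twist: [0,0,0]

```text
time: 25.82
tcp_pos: [0.5002, 0.0883, 0.1517]
tool_rot: [-0.001, 0.724, 0.69, 0.001]
contact_force: [-0.6, 1.3, 0.1]
gripper_width: 0.0871
grip_force: 0.0
```

Request:
drive_tool:
  claw: [1,1,1]
  travel:
    - [0.876,-0.01,0]
    - [0.876,-0.01,0]
    - [0.876,-0.01,0]
  twist: [0,0,0]

```text
time: 26.07
tcp_pos: [0.5034, 0.176, 0.1516]
tool_rot: [-0.002, 0.724, 0.69, 0.001]
contact_force: [-0.7, 1.5, 0.1]
gripper_width: 0.0869
grip_force: 0.0
```

Request:
drive_tool:
  claw: [1,1,1,1,1,1]
  travel:
    - [0.876,-0.01,0]
    - [0.876,-0.01,0]
    - [0.876,-0.01,0]
    - [0.876,-0.01,0.4]
    - [0.876,-0.01,0.4]
    - [0.876,-0.01,0.4]
  twist: [0.217,0.217,0.217,0.217,0.217,0.217]

```text
time: 26.57
tcp_pos: [0.5073, 0.2551, 0.1099]
tool_rot: [-0.001, 0.799, 0.601, -0.002]
contact_force: [-0.6, -0.7, 0.3]
gripper_width: 0.0871
grip_force: 0.0
```

```bash
python3 - <<'E'
from h import *
go(507.6,257.2,71.5,74.3)
E
```

```text
at [507.3 255.1 109.9] phi 73.9 travel [ 0.022 -0.002  0.384] twist -0.007
```

Request:
drive_tool:
  claw: [1,1,1,1,-1,-1,-1,-1,-1,-1]
  travel:
    - [0.022,0,0.2]
    - [0.022,0,0.384]
    - [0.022,0,0.384]
    - [0.022,0,0.384]
    - [0.022,0,0.384]
    - [0.022,0,0.384]
    - [0.022,0,0.384]
    - [0.022,0,0.384]
    - [0.022,0,0.384]
    - [0.022,0,0.384]
  twist: [0,0,0,0,0,0,0,0,0,0]

```text
time: 27.4
tcp_pos: [0.5086, 0.2589, 0.0735]
tool_rot: [0.0, 0.799, 0.601, 0.0]
contact_force: [-1.2, -0.4, 1.1]
gripper_width: 0.0548
grip_force: 14.9
```

Request:
drive_tool:
  claw: [-1,-1,-1,-1,-1,-1]
  travel:
    - [0,0,-0.1]
    - [0,0,-0.3]
    - [0,0,-0.6]
    - [0,0,-0.6]
    - [0,0,-0.6]
    - [0,0,-0.6]
  twist: [0,0,0,0,0,0]

```text
time: 27.9
tcp_pos: [0.5084, 0.2586, 0.1332]
tool_rot: [0.0, 0.799, 0.601, -0.0]
contact_force: [-0.3, -0.1, -1.9]
gripper_width: 0.0525
grip_force: 30.0
```

```bash
python3 - <<'E'
from h import *
tilt();go(485,-243,130,87)
E
```

```text
688 fwd/lat/up n [-0.241  0.001  0.971] ang -13.9 dist from grasp -12.5
260 fwd/lat/up n [0.967 0.01  0.254] ang 75.3 dist from grasp -62.7
at [508.1 258.4 132.5] phi 73.9 travel [-4.881  1.169  0.03 ] twist -0.218
```

Request:
drive_tool:
  claw: [-1,-1,-1,-1,-1]
  travel:
    - [-0.5,0.13,-0.1]
    - [-0.98,0.235,-0.2]
    - [-0.98,0.235,-0.2]
    - [-0.98,0.235,-0.2]
    - [-0.98,0.235,-0.2]
  twist: [0,0,0,0,0]

```text
time: 28.37
tcp_pos: [0.5038, 0.1566, 0.1526]
tool_rot: [0.0, 0.8, 0.6, -0.001]
contact_force: [0.0, 1.0, -0.9]
gripper_width: 0.0527
grip_force: 30.0
```

Request:
drive_tool:
  claw: [-1,-1,-1,-1,-1]
  travel:
    - [-0.5,0.13,0]
    - [-0.98,0.235,0]
    - [-0.98,0.235,0]
    - [-0.98,0.235,0]
    - [-0.98,0.235,0]
  twist: [0,0,0,0,0]

```text
time: 28.78
tcp_pos: [0.4991, 0.0577, 0.1526]
tool_rot: [-0.0, 0.799, 0.601, -0.0]
contact_force: [0.9, 0.2, -0.5]
gripper_width: 0.0528
grip_force: 30.0
```

Request:
drive_tool:
  claw: [-1,-1,-1,-1,-1]
  travel:
    - [-0.5,0.13,0]
    - [-0.98,0.235,0]
    - [-0.98,0.235,0]
    - [-0.98,0.235,0]
    - [-0.98,0.235,0]
  twist: [0,0,0,0,0]

```text
time: 29.2
tcp_pos: [0.4949, -0.0419, 0.1529]
tool_rot: [-0.001, 0.799, 0.601, 0.0]
contact_force: [0.1, 1.0, -1.9]
gripper_width: 0.0527
grip_force: 30.0
```

Request:
drive_tool:
  claw: [-1,-1,-1,-1,-1]
  travel:
    - [-0.5,0.13,0]
    - [-0.98,0.235,0]
    - [-0.98,0.235,0]
    - [-0.98,0.235,0]
    - [-0.98,0.235,0]
  twist: [0,0,0,0,0]

```text
time: 29.62
tcp_pos: [0.4908, -0.142, 0.1529]
tool_rot: [-0.001, 0.799, 0.602, 0.0]
contact_force: [-0.6, 0.9, -0.9]
gripper_width: 0.0528
grip_force: 30.0
```

Request:
drive_tool:
  claw: [-1,-1,-1,-1,-1]
  travel:
    - [-0.5,0.13,0]
    - [-0.96,0.235,0]
    - [-0.96,0.235,0]
    - [-0.96,0.235,0]
    - [-0.96,0.235,0]
  twist: [-0.218,-0.218,-0.218,-0.218,-0.218]

```text
time: 30.03
tcp_pos: [0.4872, -0.2405, 0.153]
tool_rot: [-0.0, 0.725, 0.689, 0.001]
contact_force: [0.3, 1.9, -0.9]
gripper_width: 0.0526
grip_force: 30.0
```

```bash
python3 - <<'E'
from h import *
tilt();go(485,-243,130,87)
E
```

```text
273 fwd/lat/up n [ 0.991 -0.003  0.135] ang 82.2 dist from grasp -59.1
227 fwd/lat/up n [-0.171  0.02   0.985] ang -9.8 dist from grasp -12.1
at [ 487.4 -239.6  153.2] phi 87.2 travel [-0.036 -0.022  0.232] twist 0.003
```

Request:
drive_tool:
  claw: [-1,-1,-1,-1,-1,-1,-1,-1,-1,-1]
  travel:
    - [0.1,0,0.4]
    - [0.22,0,0.707]
    - [0.27,0,0.727]
    - [0.33,0,0.72]
    - [0.4,0,0.69]
    - [0.47,0,0.66]
    - [0.54,0,0.642]
    - [0.61,0,0.637]
    - [0.69,0,0.637]
    - [0.69,0,0.637]
  twist: [0,0,0,0,0,0,0,0,0,0]

```text
time: 30.92
tcp_pos: [0.4902, -0.1717, 0.0901]
tool_rot: [0.0, 0.725, 0.689, 0.0]
contact_force: [0.3, -0.3, -1.0]
gripper_width: 0.0563
grip_force: 29.7
```

```bash
python3 - <<'E'
from h import *
tilt();go(486,-251,90,87);print(status.read_state()["contact_force"])
E
```

```text
273 fwd/lat/up n [ 0.96  -0.031  0.277] ang 73.9 dist from grasp -46.9
232 fwd/lat/up n [-0.284  0.004  0.959] ang -16.5 dist from grasp 0.9
at [ 489.9 -172.8   89.8] phi 87.1 travel [-0.783  0.001 -0.001] twist 0.001
[ 0.27812744 -0.23892126 -1.93458148]
```

Request:
drive_tool:
  claw: [-1,-1,-1,-1,-1,-1,-1,-1,-1]
  travel:
    - [-0.05,0,-0.1]
    - [-0.3,0,-0.1]
    - [-0.6,0,-0.1]
    - [-0.62,0,0]
    - [-0.62,0,0.1]
    - [-0.62,0,0.18]
    - [-0.62,0,0.22]
    - [-0.62,0,0.25]
    - [-0.62,0,0.25]
  twist: [0,0,0,0,0,0,0,0,0]

```text
time: 31.72
tcp_pos: [0.4884, -0.2369, 0.0667]
tool_rot: [0.003, 0.725, 0.688, 0.0]
contact_force: [-0.6, -4.3, 15.4]
gripper_width: 0.0557
grip_force: 30.0
```

```bash
python3 - <<'E'
from h import *
tilt();print(toolT()[:3,3],status.read_state()["contact_force"])
E
```

```text
218 fwd/lat/up n [-0.218 -0.016  0.976] ang -12.6 dist from grasp 1.2
214 fwd/lat/up n [ 0.971 -0.006  0.241] ang 76.1 dist from grasp -44.9
[ 0.48843156 -0.23673643  0.06674258] [-0.6077709  -5.05701741 13.6896388 ]
```

Request:
drive_tool:
  claw: [1,1,1,1,1,1,1,1]
  travel:
    - [0,0,0]
    - [0,0,0]
    - [0,0,0]
    - [0,0,-0.3]
    - [0,0,-0.6]
    - [-0.3,0,-0.6]
    - [-0.5,0,-0.6]
    - [-0.5,0,-0.6]
  twist: [0,0,0,0,0,0,0,0]

```text
time: 32.43
tcp_pos: [0.4827, -0.2898, 0.1245]
tool_rot: [0.001, 0.727, 0.687, -0.001]
contact_force: [-1.5, -0.3, 0.6]
gripper_width: 0.0866
grip_force: 0.0
```

```bash
cat >> h.py <<'E'
def one(x,y,zlo=.066,zhi=.084,r=.055):
    for n in("side","top"):
        c=optics.camera(n);W=cloud(c);W[~grey(c)]=np.nan;print(n,rect(W,zlo,zhi,x/1000,y/1000,r))
E
python3 - <<'E'
from h import *
one(487,-217);go(487,-253,71.5,87)
E
```

```text
side (337, array([ 488.1, -236.3]), array([60.8, 56.5]), -3.4, np.float64(78.5))
top (495, array([ 489.2, -236. ]), array([57.8, 54.1]), -1.4, np.float64(75.4))
at [ 483.5 -285.4  124. ] phi 86.9 travel [0.325 0.018 0.525] twist -0.001
```

Request:
drive_tool:
  claw: [1,1,1,1,1]
  travel:
    - [0.154,0.035,0.2]
    - [0.154,0.035,0.45]
    - [0.154,0.035,0.515]
    - [0.154,0.035,0.515]
    - [0.154,0.035,0.515]
  twist: [0,0,0,0,0]

```text
time: 32.95
tcp_pos: [0.4883, -0.2699, 0.0734]
tool_rot: [-0.0, 0.725, 0.689, 0.0]
contact_force: [-0.4, 0.2, 1.3]
gripper_width: 0.0871
grip_force: 0.0
```

Request:
drive_tool:
  claw: [-1,-1,-1,-1,-1,-1]
  travel:
    - [0,0,0]
    - [0,0,0]
    - [0,0,0]
    - [0,0,0]
    - [0,0,0]
    - [0,0,0]
  twist: [0,0,0,0,0,0]

```text
time: 33.45
tcp_pos: [0.4882, -0.2704, 0.0733]
tool_rot: [0.0, 0.725, 0.688, -0.0]
contact_force: [-0.6, 0.1, 0.4]
gripper_width: 0.0549
grip_force: 11.7
```

Request:
drive_tool:
  claw: [-1,-1,-1,-1,-1,-1]
  travel:
    - [0,0,-0.1]
    - [0,0,-0.2]
    - [0,0,-0.3]
    - [0,0,-0.3]
    - [0,0,-0.3]
    - [0,0,-0.3]
  twist: [0,0,0,0,0,0]

```text
time: 33.95
tcp_pos: [0.4881, -0.2704, 0.1031]
tool_rot: [0.0, 0.725, 0.688, -0.0]
contact_force: [-0.3, -0.0, -0.5]
gripper_width: 0.0517
grip_force: 30.0
```

```bash
python3 - <<'E'
from h import *
tilt();print(toolT()[:3,3],status.read_state()["contact_force"])
E
```

```text
219 fwd/lat/up n [ 0.937 -0.004  0.35 ] ang 69.5 dist from grasp -64.9
195 fwd/lat/up n [-0.382 -0.003  0.924] ang -22.4 dist from grasp -8.8
[ 0.48791633 -0.27030678  0.10275664] [-0.17517632 -0.69061436 -1.72429847]
```

Request:
drive_tool:
  claw: [-1,-1,-1,-1,-1]
  travel:
    - [0.2,0,0]
    - [0.45,0,0.06]
    - [0.68,0,0.128]
    - [0.68,0,0.128]
    - [0.68,0,0.128]
  twist: [0,0,0,0,0]

```text
time: 34.42
tcp_pos: [0.4915, -0.201, 0.0897]
tool_rot: [-0.001, 0.725, 0.689, -0.0]
contact_force: [-0.5, -0.1, -1.0]
gripper_width: 0.0517
grip_force: 30.0
```

Request:
drive_tool:
  claw: [-1,-1,-1,-1,-1,-1,-1]
  travel:
    - [0.06,0,0]
    - [0.12,0,0]
    - [0.18,0,0]
    - [0.24,0,-0.01]
    - [0.3,0,-0.01]
    - [0.34,0,-0.01]
    - [0.34,0,-0.01]
  twist: [0,0,0,0,0,0,0]

```text
time: 35.0
tcp_pos: [0.4939, -0.1674, 0.0914]
tool_rot: [0.0, 0.725, 0.689, 0.0]
contact_force: [0.2, -0.9, 0.4]
gripper_width: 0.0516
grip_force: 32.2
```

```bash
python3 - <<'E'
from h import *
tilt();print(toolT()[:3,3],status.read_state()["contact_force"])
E
```

```text
262 fwd/lat/up n [-0.719 -0.001  0.695] ang -46.0 dist from grasp -3.4
92 fwd/lat/up n [-0.722 -0.005  0.692] ang -46.2 dist from grasp -5.7
[ 0.49376079 -0.16804608  0.09137226] [ 0.01545264 -1.0787922   1.82376476]
```

Request:
drive_tool:
  claw: [-1,-1,-1,-1,-1,-1]
  travel:
    - [0,0,-0.06]
    - [-0.3,0,-0.06]
    - [-0.6,0,-0.06]
    - [-0.71,0,-0.03]
    - [-0.71,0,0.01]
    - [-0.71,0,0.015]
  twist: [0,0,0,0,0,0]

```text
time: 35.55
tcp_pos: [0.4898, -0.2411, 0.0907]
tool_rot: [0.001, 0.726, 0.687, -0.0]
contact_force: [-4.5, -1.7, 15.2]
gripper_width: 0.0521
grip_force: 33.4
```

Request:
drive_tool:
  claw: [-1,-1,-1,-1,-1,-1,-1,-1,-1]
  travel:
    - [0.07,0,0.015]
    - [0.14,0,0.035]
    - [0.21,0,0.062]
    - [0.3,0,0.11]
    - [0.37,0,0.15]
    - [0.42,0,0.19]
    - [0.48,0,0.24]
    - [0.53,0,0.29]
    - [0.56,0,0.32]
  twist: [0,0,0,0,0,0,0,0,0]

```text
time: 36.3
tcp_pos: [0.4939, -0.1831, 0.0607]
tool_rot: [0.001, 0.725, 0.689, -0.0]
contact_force: [-15.3, -4.1, 44.0]
gripper_width: 0.0553
grip_force: 30.1
```

Request:
drive_tool:
  claw: [1,1,1,1,1,1,1,1,1,1]
  travel:
    - [0,0,0]
    - [0,0,0]
    - [0,0,0]
    - [0,0,-0.3]
    - [0,0,-0.6]
    - [-0.4,0,-0.6]
    - [-0.8,0,-0.6]
    - [-1,0,-0.6]
    - [-1,0,-0.6]
    - [-1,0,-0.6]
  twist: [0,0,0,0,0,0,0,0,0,0]

```text
time: 37.13
tcp_pos: [0.4869, -0.2842, 0.1172]
tool_rot: [-0.001, 0.726, 0.687, 0.0]
contact_force: [0.8, 1.5, 0.7]
gripper_width: 0.0867
grip_force: 0.0
```

```bash
python3 - <<'E'
from h import *
one(490,-210,.05,.0665,.065);one(490,-210,.067,.084,.065);go(487,-253,71.5,87)
E
```

```text
side (234, array([ 491.7, -200. ]), array([80.5, 55.7]), -3.6, np.float64(62.9))
top (451, array([ 493.7, -199.5]), array([75.2, 56. ]), -3.5, np.float64(62.2))
side (201, array([ 492.6, -188.5]), array([50.7, 56.8]), -7.1, np.float64(69.9))
top (132, array([ 495.6, -187.6]), array([47.1, 54.4]), -1.1, np.float64(68.5))
at [ 487.9 -281.8  117.7] phi 87.1 travel [ 0.287 -0.023  0.462] twist 0.002
```

```bash
python3 - <<'E'
from h import *
for n in("top","side"):
    c=optics.camera(n);W=cloud(c);m=grey(c)&(abs(W[...,0]-.492)<.024)&(W[...,1]>-.26)&(W[...,1]<-.12)&(W[...,2]>.045);P=W[m]*1000
    print(n,[(int(y),np.round(np.median(P[abs(P[:,1]-y)<3][:,2]),1) if (abs(P[:,1]-y)<3).sum()>3 else None) for y in range(-250,-140,6)],np.percentile(P[:,1],[1,99]))
E
```

```text
top [(-250, np.float64(521.3)), (-244, np.float64(519.8)), (-238, np.float64(520.0)), (-232, np.float64(511.1)), (-226, np.float64(63.5)), (-220, np.float64(61.6)), (-214, np.float64(62.1)), (-208, np.float64(63.1)), (-202, np.float64(64.3)), (-196, np.float64(64.4)), (-190, np.float64(66.1)), (-184, np.float64(66.6)), (-178, np.float64(67.1)), (-172, np.float64(68.4)), (-166, np.float64(67.1)), (-160, np.float64(58.1)), (-154, None), (-148, None), (-142, None)] [-258.30624799 -163.59577366]
side [(-250, np.float64(348.7)), (-244, np.float64(368.5)), (-238, np.float64(368.2)), (-232, np.float64(63.1)), (-226, np.float64(63.7)), (-220, np.float64(65.1)), (-214, np.float64(65.4)), (-208, np.float64(66.7)), (-202, np.float64(67.8)), (-196, np.float64(67.8)), (-190, np.float64(69.1)), (-184, np.float64(70.4)), (-178, np.float64(70.6)), (-172, np.float64(71.4)), (-166, np.float64(61.4)), (-160, np.float64(51.3)), (-154, None), (-148, None), (-142, None)] [-254.22726073 -161.42704606]
```

Request:
drive_tool:
  claw: [1,1,1,1,1,1]
  travel:
    - [0.41,0.02,0.2]
    - [0.41,0.02,0.45]
    - [0.413,0.02,0.607]
    - [0.413,0.02,0.607]
    - [0.413,0.02,0.607]
    - [0.413,0.02,0.607]
  twist: [0,0,0,0,0,0]

```text
time: 37.93
tcp_pos: [0.4924, -0.2425, 0.0582]
tool_rot: [0.001, 0.726, 0.688, 0.0]
contact_force: [-0.0, -0.1, -0.5]
gripper_width: 0.0869
grip_force: 0.0
```

Request:
drive_tool:
  claw: [-1,-1,-1,-1,-1,-1]
  travel:
    - [0,0,0]
    - [0,0,0]
    - [0,0,0]
    - [0,0,0]
    - [0,0,0]
    - [0,0,0]
  twist: [0,0,0,0,0,0]

```text
time: 38.43
tcp_pos: [0.4916, -0.2423, 0.0572]
tool_rot: [0.0, 0.725, 0.688, -0.0]
contact_force: [-0.5, -0.8, 0.5]
gripper_width: 0.0549
grip_force: 13.0
```

Request:
drive_tool:
  claw: [-1,-1,-1,-1,-1,-1,-1]
  travel:
    - [0,0,-0.1]
    - [0,0,-0.2]
    - [0,0,-0.3]
    - [0,0,-0.4]
    - [0,0,-0.5]
    - [0,0,-0.5]
    - [0,0,-0.5]
  twist: [0,0,0,0,0,0,0]

```text
time: 39.02
tcp_pos: [0.492, -0.2424, 0.1078]
tool_rot: [0.001, 0.725, 0.688, 0.0]
contact_force: [0.3, -0.6, -1.7]
gripper_width: 0.0522
grip_force: 30.0
```

```bash
python3 - <<'E'
from h import *
tilt();print(toolT()[:3,3],status.read_state()["contact_force"])
E
```

```text
294 fwd/lat/up n [-0.319 -0.028  0.947] ang -18.6 dist from grasp -10.4
183 fwd/lat/up n [0.949 0.011 0.314] ang 71.7 dist from grasp -79.8
[ 0.49162786 -0.24227251  0.10713991] [ 0.08919884  0.31895181 -1.29160472]
```

Request:
drive_tool:
  claw: [-1,-1,-1,-1,-1,-1,-1,-1,-1,-1]
  travel:
    - [0.06,0,0.15]
    - [0.127,0,0.28]
    - [0.217,0,0.28]
    - [0.277,0,0.24]
    - [0.347,0,0.21]
    - [0.417,0,0.18]
    - [0.507,0,0.155]
    - [0.607,0,0.14]
    - [0.667,0,0.135]
    - [0.667,0,0.135]
  twist: [0,0,0,0,0,0,0,0,0,0]

```text
time: 39.9
tcp_pos: [0.4965, -0.1744, 0.0959]
tool_rot: [0.002, 0.725, 0.689, 0.0]
contact_force: [-3.2, -3.7, 11.6]
gripper_width: 0.0546
grip_force: 30.1
```

```bash
python3 - <<'E'
from h import *
tilt();print(toolT()[:3,3],status.read_state()["contact_force"]);go(483,-333,91,87)
E
```

```text
318 fwd/lat/up n [-0.728 -0.025  0.685] ang -46.7 dist from grasp -5.0
125 fwd/lat/up n [-0.728 -0.016  0.686] ang -46.7 dist from grasp -7.8
[ 0.49648362 -0.17516068  0.09581169] [-2.57626085 -3.14848732 10.93540329]
at [ 496.5 -175.2   95.8] phi 87.0 travel [-1.583 -0.053  0.051] twist 0.001
```

Request:
drive_tool:
  claw: [-1,-1,-1,-1,-1,-1]
  travel:
    - [-0.02,0,-0.05]
    - [-0.35,0,-0.05]
    - [-0.7,-0.03,-0.05]
    - [-0.98,-0.05,-0.03]
    - [-0.98,-0.05,0.03]
    - [-0.98,-0.05,0.045]
  twist: [0,0,0,0,0,0]

```text
time: 40.45
tcp_pos: [0.4844, -0.2741, 0.0885]
tool_rot: [-0.0, 0.727, 0.687, 0.0]
contact_force: [0.2, 0.7, -2.4]
gripper_width: 0.0548
grip_force: 30.0
```

Request:
drive_tool:
  claw: [-1,-1,-1,-1,-1,-1,-1,-1,-1,-1]
  travel:
    - [0.08,0,0.01]
    - [0.17,0,0.01]
    - [0.25,0,0.02]
    - [0.33,0,0.035]
    - [0.4,0,0.055]
    - [0.47,0,0.08]
    - [0.54,0,0.115]
    - [0.6,0,0.15]
    - [0.62,0,0.17]
    - [0.62,0,0.17]
  twist: [0,0,0,0,0,0,0,0,0,0]

```text
time: 41.28
tcp_pos: [0.4912, -0.2094, 0.0764]
tool_rot: [0.003, 0.724, 0.689, 0.001]
contact_force: [-8.9, 3.8, 36.7]
gripper_width: 0.0555
grip_force: 30.2
```

```bash
python3 - <<'E'
from h import *
tilt();print(toolT()[:3,3],status.read_state()["contact_force"])
E
```

```text
296 fwd/lat/up n [-0.882  0.003  0.47 ] ang -61.9 dist from grasp 2.7
128 fwd/lat/up n [-0.879  0.015  0.477] ang -61.5 dist from grasp 4.9
[ 0.49117467 -0.20969309  0.07646956] [-8.39785074  4.87057239 36.18815076]
```

Request:
drive_tool:
  claw: [-1,-1,1,1,1,1,1,1,1,1]
  travel:
    - [0,0,-0.05]
    - [0,0,-0.07]
    - [0,0,-0.07]
    - [0,0,-0.07]
    - [0,0,-0.07]
    - [0,0,-0.4]
    - [0,0,-0.8]
    - [-0.4,0,-0.8]
    - [-0.8,0,-0.8]
    - [-0.9,0,-0.8]
  twist: [0,0,0,0,0,0,0,0,0,0]

```text
time: 42.17
tcp_pos: [0.4817, -0.3081, 0.1521]
tool_rot: [0.001, 0.728, 0.686, -0.001]
contact_force: [-1.0, -2.0, -0.0]
gripper_width: 0.0863
grip_force: 0.0
```

```bash
python3 - <<'E'
from h import *
one(490,-220);one(480,-384);
c=optics.camera("top");cv2.imwrite("pics/t1.png",cv2.resize(c["image"][130:310,140:500,::-1],None,fx=2.2,fy=2.2));go(490,-220,40,87)
E
```

```text
side (174, array([ 487.3, -194.4]), array([58.5, 55.8]), -1.9, np.float64(74.8))
top (100, array([ 488.9, -193.4]), array([55.2, 55.8]), -3.4, np.float64(75.6))
side (184, array([ 479.8, -385.2]), array([63. , 56.5]), -3.0, np.float64(74.6))
top None
at [ 483.7 -299.8  151.6] phi 87.1 travel [0.799 0.022 1.117] twist 0.001
```

View pics/t1.png

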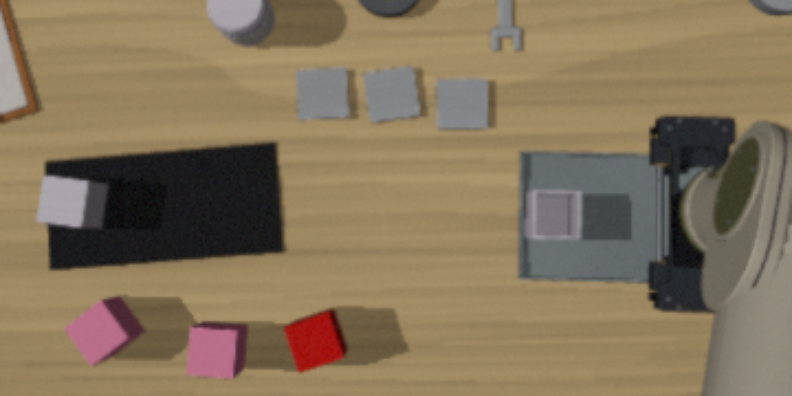

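The second bowl stands mouth up at about (553,215) in the crop. I'll grip it fully and shift it to the middle slot, leaving the left end of the tray free for the third.

Request:
drive_tool:
  claw: [1,1,1]
  travel:
    - [0.4,0.01,0]
    - [0.53,0.01,0]
    - [0.53,0.01,0]
  twist: [0,0,0]

```text
time: 42.67
tcp_pos: [0.4886, -0.2423, 0.1523]
tool_rot: [-0.0, 0.723, 0.691, 0.001]
contact_force: [-0.5, 0.6, 0.1]
gripper_width: 0.0872
grip_force: 0.0
```

Request:
drive_tool:
  claw: [1,1,1,1,1]
  travel:
    - [0.4,-0.01,0]
    - [0.53,-0.01,0.3]
    - [0.53,-0.01,0.7]
    - [0.53,-0.01,1]
    - [0.53,-0.01,1]
  twist: [0,0,0,0,0]

```text
time: 43.08
tcp_pos: [0.4856, -0.193, 0.0469]
tool_rot: [-0.004, 0.725, 0.689, -0.002]
contact_force: [-1.4, 0.1, -0.5]
gripper_width: 0.0874
grip_force: 0.0
```

Request:
drive_tool:
  claw: [1,1,-1,-1,-1,-1,-1,-1,-1,-1]
  travel:
    - [0,0,0.12]
    - [0,0,0.12]
    - [0,0,0.12]
    - [0,0,0.12]
    - [0,0,0.12]
    - [0,0,0.12]
    - [0,0,0.12]
    - [0,0,0.12]
    - [0,0,0.12]
    - [0,0,0.05]
  twist: [0,0,0,0,0,0,0,0,0,0]

```text
time: 43.92
tcp_pos: [0.4884, -0.195, 0.0463]
tool_rot: [-0.001, 0.725, 0.688, -0.0]
contact_force: [-0.8, 0.8, -1.7]
gripper_width: 0.0555
grip_force: 30.0
```

Request:
drive_tool:
  claw: [-1,-1,-1,-1,-1,-1,-1]
  travel:
    - [0,0,-0.1]
    - [-0.3,0,-0.1]
    - [-0.6,0,-0.1]
    - [-0.9,0,-0.1]
    - [-1,0,-0.06]
    - [-1,0,0.04]
    - [-1,0,0.06]
  twist: [0,0,0,0,0,0,0]

```text
time: 44.5
tcp_pos: [0.4833, -0.2954, 0.0404]
tool_rot: [-0.0, 0.726, 0.688, -0.0]
contact_force: [-1.2, -3.1, 10.6]
gripper_width: 0.056
grip_force: 30.0
```

Request:
drive_tool:
  claw: [-1,1,1,1,1,1,1]
  travel:
    - [0,0,0.01]
    - [0,0,0.01]
    - [0,0,0.01]
    - [0,0,0]
    - [0,0,-0.3]
    - [0,0,-0.7]
    - [0,0,-1]
  twist: [0,0,0,0,0,0,0]

```text
time: 45.08
tcp_pos: [0.4844, -0.2939, 0.1434]
tool_rot: [0.0, 0.725, 0.689, 0.0]
contact_force: [0.5, -1.4, 1.1]
gripper_width: 0.0843
grip_force: 0.0
```

```bash
python3 - <<'E'
from h import *
one(516,393);one(484,-297);go(512,361,72.5,81.8)
E
```

```text
side (1133, array([516.1, 393.4]), array([56.9, 56.1]), -8.2, np.float64(77.7))
top (443, array([516.6, 392.9]), array([57.2, 56.3]), -7.3, np.float64(75.1))
side (204, array([ 483.8, -293.6]), array([62.2, 56.6]), -2.6, np.float64(74.5))
top (74, array([ 485.4, -288.8]), array([49.5, 54.2]), -1.5, np.float64(74.5))
at [ 484.4 -294.7  141.9] phi 87.0 travel [ 6.563 -0.064  0.688] twist 0.087
```

Request:
drive_tool:
  claw: [1,1,1]
  travel:
    - [0.935,-0.01,0]
    - [0.935,-0.01,0]
    - [0.935,-0.01,0]
  twist: [0,0,0]

```text
time: 45.53
tcp_pos: [0.4878, -0.1942, 0.1399]
tool_rot: [-0.002, 0.723, 0.691, 0.001]
contact_force: [1.0, 0.5, 0.4]
gripper_width: 0.0872
grip_force: 0.0
```

Request:
drive_tool:
  claw: [1,1,1]
  travel:
    - [0.935,-0.01,0]
    - [0.935,-0.01,0]
    - [0.935,-0.01,0]
  twist: [0,0,0]

```text
time: 45.78
tcp_pos: [0.4912, -0.1008, 0.1401]
tool_rot: [-0.001, 0.723, 0.691, 0.0]
contact_force: [0.2, 1.1, 1.2]
gripper_width: 0.0873
grip_force: 0.0
```

Request:
drive_tool:
  claw: [1,1,1]
  travel:
    - [0.935,-0.01,0]
    - [0.935,-0.01,0]
    - [0.935,-0.01,0]
  twist: [0,0,0]

```text
time: 46.03
tcp_pos: [0.4947, -0.0076, 0.1404]
tool_rot: [-0.001, 0.723, 0.691, 0.0]
contact_force: [-0.2, 1.4, -0.5]
gripper_width: 0.0871
grip_force: 0.0
```

Request:
drive_tool:
  claw: [1,1,1]
  travel:
    - [0.935,-0.01,0]
    - [0.935,-0.01,0]
    - [0.935,-0.01,0]
  twist: [0,0,0]

```text
time: 46.28
tcp_pos: [0.4982, 0.0856, 0.1406]
tool_rot: [-0.001, 0.723, 0.691, 0.001]
contact_force: [-1.1, 0.2, 0.7]
gripper_width: 0.0868
grip_force: 0.0
```

Request:
drive_tool:
  claw: [1,1,1]
  travel:
    - [0.935,-0.01,0]
    - [0.935,-0.01,0]
    - [0.935,-0.01,0]
  twist: [0,0,0]

```text
time: 46.53
tcp_pos: [0.5015, 0.179, 0.1405]
tool_rot: [-0.002, 0.723, 0.691, 0.001]
contact_force: [-0.7, 0.6, 0.5]
gripper_width: 0.0872
grip_force: 0.0
```

Request:
drive_tool:
  claw: [1,1,1]
  travel:
    - [0.935,-0.01,0]
    - [0.935,-0.01,0]
    - [0.935,-0.01,0]
  twist: [0,0,0]

```text
time: 46.78
tcp_pos: [0.5048, 0.2723, 0.1403]
tool_rot: [-0.002, 0.723, 0.691, 0.0]
contact_force: [-0.9, 0.5, 0.0]
gripper_width: 0.0871
grip_force: 0.0
```

Request:
drive_tool:
  claw: [1,1,1,1,1]
  travel:
    - [0.935,-0.01,0]
    - [0.935,-0.01,0]
    - [0.935,-0.01,0.2]
    - [0.935,-0.01,0.4]
    - [0.935,-0.01,0.4]
  twist: [0.085,0.085,0.085,0.085,0.085]

```text
time: 47.2
tcp_pos: [0.5084, 0.3585, 0.096]
tool_rot: [-0.001, 0.754, 0.657, -0.004]
contact_force: [-0.1, -1.1, -1.4]
gripper_width: 0.0867
grip_force: 0.0
```

```bash
python3 - <<'E'
from h import *
one(516,393);go(511.6,359.5,72.5,82)
E
```

```text
side (1132, array([516. , 393.5]), array([58.1, 55.8]), -8.2, np.float64(77.8))
top (66, array([516.4, 389.1]), array([35.9, 55.6]), -7.9, np.float64(75.5))
at [510.7 358.1 100. ] phi 81.9 travel [0.015 0.008 0.275] twist -0.001
```

Request:
drive_tool:
  claw: [1,1,1,1,-1,-1,-1,-1,-1,-1]
  travel:
    - [0.015,0.008,0.2]
    - [0.015,0.008,0.275]
    - [0.015,0.008,0.275]
    - [0.015,0.008,0.275]
    - [0.015,0.008,0.275]
    - [0.015,0.008,0.275]
    - [0.015,0.008,0.275]
    - [0.015,0.008,0.275]
    - [0.015,0.008,0.275]
    - [0.015,0.008,0.275]
  twist: [0,0,0,0,0,0,0,0,0,0]

```text
time: 48.13
tcp_pos: [0.5123, 0.3602, 0.0737]
tool_rot: [0.0, 0.755, 0.655, 0.0]
contact_force: [-0.8, 0.9, -0.2]
gripper_width: 0.0547
grip_force: 10.0
```

Request:
drive_tool:
  claw: [-1,-1,-1,-1,-1,-1]
  travel:
    - [0,0,-0.1]
    - [0,0,-0.2]
    - [0,0,-0.4]
    - [0,0,-0.7]
    - [0,0,-0.7]
    - [0,0,-0.7]
  twist: [0,0,0,0,0,0]

```text
time: 48.63
tcp_pos: [0.5131, 0.3612, 0.1462]
tool_rot: [0.0, 0.755, 0.655, 0.002]
contact_force: [0.2, -0.3, -2.5]
gripper_width: 0.0507
grip_force: 30.0
```

```bash
python3 - <<'E'
from h import *
tilt();print(status.read_state()["contact_force"]);go(486,-238,142,87)
E
```

```text
961 fwd/lat/up n [-0.281 -0.005  0.96 ] ang -16.3 dist from grasp -10.4
171 fwd/lat/up n [ 0.962 -0.004  0.274] ang 74.1 dist from grasp -65.4
[-0.29006889 -0.08141941 -2.2607037 ]
at [512.5 360.4 144.5] phi 81.9 travel [-5.962  0.582  0.022] twist -0.085
```

Request:
drive_tool:
  claw: [-1,-1,-1,-1]
  travel:
    - [-0.2,0.02,0]
    - [-0.55,0.05,0]
    - [-0.9,0.09,0]
    - [-0.99,0.097,0]
  twist: [0,0,0,0]

```text
time: 49.02
tcp_pos: [0.5084, 0.2544, 0.1419]
tool_rot: [0.001, 0.757, 0.653, -0.002]
contact_force: [1.7, -1.0, -2.7]
gripper_width: 0.0513
grip_force: 31.2
```

Request:
drive_tool:
  claw: [-1,-1,-1,-1]
  travel:
    - [-0.25,0.02,0]
    - [-0.55,0.05,0]
    - [-0.85,0.09,0]
    - [-0.99,0.097,0]
  twist: [0,0,0,0]

```text
time: 49.35
tcp_pos: [0.5033, 0.1568, 0.1424]
tool_rot: [0.0, 0.757, 0.654, -0.002]
contact_force: [0.4, -1.1, -2.2]
gripper_width: 0.0505
grip_force: 30.7
```

Request:
drive_tool:
  claw: [-1,-1,-1,-1]
  travel:
    - [-0.25,0.02,0]
    - [-0.55,0.05,0]
    - [-0.85,0.09,0]
    - [-0.99,0.097,0]
  twist: [0,0,0,0]

```text
time: 49.68
tcp_pos: [0.4986, 0.0576, 0.1426]
tool_rot: [0.0, 0.757, 0.654, -0.001]
contact_force: [-0.2, -0.8, -2.4]
gripper_width: 0.0511
grip_force: 30.4
```

Request:
drive_tool:
  claw: [-1,-1,-1,-1]
  travel:
    - [-0.25,0.02,0]
    - [-0.55,0.05,0]
    - [-0.85,0.09,0]
    - [-0.99,0.097,0]
  twist: [0,0,0,0]

```text
time: 50.02
tcp_pos: [0.4939, -0.0417, 0.1426]
tool_rot: [-0.0, 0.757, 0.654, -0.001]
contact_force: [0.4, -1.2, -2.0]
gripper_width: 0.0509
grip_force: 30.4
```

Request:
drive_tool:
  claw: [-1,-1,-1,-1]
  travel:
    - [-0.25,0.02,0]
    - [-0.55,0.05,0]
    - [-0.85,0.09,0]
    - [-0.99,0.097,0]
  twist: [0,0,0,0]

```text
time: 50.35
tcp_pos: [0.4892, -0.141, 0.1426]
tool_rot: [-0.0, 0.757, 0.654, -0.001]
contact_force: [-0.3, -2.4, -2.0]
gripper_width: 0.0507
grip_force: 30.5
```

Request:
drive_tool:
  claw: [-1,-1,-1,-1,-1]
  travel:
    - [-0.25,0.02,0]
    - [-0.55,0.05,0]
    - [-0.85,0.09,0]
    - [-0.99,0.097,0]
    - [-0.99,0.097,0]
  twist: [-0.085,-0.085,-0.085,-0.085,-0.085]

```text
time: 50.77
tcp_pos: [0.4844, -0.2401, 0.1424]
tool_rot: [-0.001, 0.727, 0.686, -0.001]
contact_force: [-1.1, -0.6, -1.5]
gripper_width: 0.0511
grip_force: 30.6
```

```bash
python3 - <<'E'
from h import *
tilt();print(status.read_state()["contact_force"]);go(486,-238,142,87)
E
```

```text
239 fwd/lat/up n [-0.641 -0.027  0.767] ang -39.9 dist from grasp -8.0
106 fwd/lat/up n [-0.637 -0.024  0.771] ang -39.6 dist from grasp -10.6
[ 0.04921803  0.22630992 -2.10046064]
at [ 485.1 -237.5  142.6] phi 86.8 travel [-0.005  0.009  0.006] twist -0.003
```

Request:
drive_tool:
  claw: [-1,-1,-1,-1]
  travel:
    - [0.25,0,0]
    - [0.55,0,0]
    - [0.8,0,0]
    - [0.9,0,0]
  twist: [0,0,0,0]

```text
time: 51.15
tcp_pos: [0.4909, -0.1405, 0.1434]
tool_rot: [-0.001, 0.723, 0.69, 0.0]
contact_force: [0.3, 1.3, -1.0]
gripper_width: 0.0506
grip_force: 30.0
```

Request:
drive_tool:
  claw: [-1,-1,-1,-1,-1,-1,-1]
  travel:
    - [0.25,0,0]
    - [0.55,0,0.1]
    - [0.8,0,0.3]
    - [0.9,0,0.45]
    - [0.9,0,0.53]
    - [0.9,0,0.53]
    - [0.9,0,0.53]
  twist: [0,0,0,0,0,0,0]

```text
time: 51.73
tcp_pos: [0.4953, -0.0569, 0.0905]
tool_rot: [-0.0, 0.726, 0.688, -0.0]
contact_force: [0.1, -1.2, -0.7]
gripper_width: 0.051
grip_force: 30.4
```

```bash
python3 - <<'E'
from h import *
tilt();print(status.read_state()["contact_force"]);go(490,-60,86,87)
E
```

```text
302 fwd/lat/up n [-0.6    0.001  0.8  ] ang -36.9 dist from grasp -6.6
132 fwd/lat/up n [-0.597  0.     0.802] ang -36.7 dist from grasp -9.2
[ 0.1538821   0.27342727 -1.41210239]
at [495.8 -57.3  91. ] phi 86.9 travel [-0.03  -0.056  0.05 ] twist -0.001
```

Request:
drive_tool:
  claw: [-1,-1,-1,-1,-1,-1,-1,-1,-1,-1]
  travel:
    - [0,0,0.045]
    - [0.08,0,0.055]
    - [0.16,0,0.065]
    - [0.23,0,0.085]
    - [0.3,0,0.11]
    - [0.37,0,0.145]
    - [0.44,0,0.185]
    - [0.51,0,0.235]
    - [0.58,0,0.295]
    - [0.63,0,0.345]
  twist: [0,0,0,0,0,0,0,0,0,0]

```text
time: 52.62
tcp_pos: [0.5015, 0.0117, 0.0593]
tool_rot: [0.001, 0.725, 0.689, 0.003]
contact_force: [-5.0, 12.3, 22.3]
gripper_width: 0.0555
grip_force: 30.1
```

Request:
drive_tool:
  claw: [1,1,1,1,1,1,1,1,1,1]
  travel:
    - [0,0,0]
    - [0,0,0]
    - [0,0,0]
    - [0,0,-0.3]
    - [0,0,-0.6]
    - [-0.4,0,-0.6]
    - [-0.8,0,-0.6]
    - [-1,0,-0.6]
    - [-1,0,-0.6]
    - [-1,0,-0.6]
  twist: [0,0,0,0,0,0,0,0,0,0]

```text
time: 53.45
tcp_pos: [0.4932, -0.0951, 0.116]
tool_rot: [0.0, 0.727, 0.687, -0.0]
contact_force: [-0.3, 0.7, -0.8]
gripper_width: 0.0871
grip_force: 0.0
```

```bash
python3 - <<'E'
from h import *
one(496,-20,.05,.064,.07);one(496,-20,.066,.084,.065);go(490,-60,54,87)
E
```

```text
side (564, array([499.7,   9.5]), array([75.4, 55.2]), -3.4, np.float64(58.3))
top (576, array([500.4,   8.2]), array([71.4, 55.2]), -1.6, np.float64(55.4))
side None
top None
at [493.7 -92.1 116.1] phi 87.1 travel [ 0.318 -0.053  0.621] twist 0.001
```

```bash
python3 - <<'E'
from h import *
go(497.8,-33.5,52.5,87)
E
```

```text
at [493.7 -92.1 116.1] phi 87.1 travel [0.587 0.011 0.636] twist 0.001
```

Request:
drive_tool:
  claw: [1,1,1,1,1,1]
  travel:
    - [0.4,0.01,0.1]
    - [0.587,0.01,0.4]
    - [0.587,0.01,0.636]
    - [0.587,0.01,0.636]
    - [0.587,0.01,0.636]
    - [0.587,0.01,0.636]
  twist: [0,0,0,0,0,0]

```text
time: 54.15
tcp_pos: [0.4983, -0.0349, 0.0536]
tool_rot: [0.0, 0.725, 0.688, 0.0]
contact_force: [-0.0, 0.0, -0.2]
gripper_width: 0.0874
grip_force: 0.0
```

Request:
drive_tool:
  claw: [-1,-1,-1,-1,-1,-1]
  travel:
    - [0,0,0]
    - [0,0,0]
    - [0,0,0]
    - [0,0,0]
    - [0,0,0]
    - [0,0,0]
  twist: [0,0,0,0,0,0]

```text
time: 54.65
tcp_pos: [0.4978, -0.0348, 0.0526]
tool_rot: [0.0, 0.726, 0.688, 0.0]
contact_force: [1.6, -0.2, -0.5]
gripper_width: 0.0552
grip_force: 4.7
```

Request:
drive_tool:
  claw: [-1,-1,-1,-1,-1,-1,-1]
  travel:
    - [0,0,-0.15]
    - [0,0,-0.3]
    - [0,0,-0.45]
    - [0,0,-0.6]
    - [0,0,-0.75]
    - [0,0,-0.75]
    - [0,0,-0.75]
  twist: [0,0,0,0,0,0,0]

```text
time: 55.23
tcp_pos: [0.4981, -0.0348, 0.1279]
tool_rot: [0.001, 0.725, 0.688, 0.0]
contact_force: [-1.3, 0.1, 0.3]
gripper_width: 0.0083
grip_force: 0.0
```

```bash
python3 - <<'E'
from h import *
tilt();print(status.read_state()["contact_force"]);go(488,-242,107,87)
E
```

```text
338 fwd/lat/up n [0.001 0.009 1.   ] ang 0.0 dist from grasp -87.5
68 fwd/lat/up n [-0.007  0.013  1.   ] ang -0.4 dist from grasp -89.3
[ 0.51846421 -0.68763915 -0.33864081]
at [497.5 -34.8 127.1] phi 87.0 travel [-2.074  0.014  0.202] twist -0.0
```

The pinch slipped off because the overlap was too small. I'll re-measure and take slightly more.

Request:
drive_tool:
  claw: [1,1,1,1,1,1]
  travel:
    - [-0.3,0,0]
    - [-0.6,0,0]
    - [-0.6,0,0]
    - [-0.6,0,0]
    - [-0.6,0,0]
    - [-0.6,0,0]
  twist: [0,0,0,0,0,0]

```text
time: 55.78
tcp_pos: [0.4944, -0.0934, 0.127]
tool_rot: [-0.0, 0.725, 0.689, -0.0]
contact_force: [0.8, 0.8, 0.3]
gripper_width: 0.0373
grip_force: 0.0
```

```bash
python3 - <<'E'
from h import *
one(499,8,.05,.064,.07)
for n in("top","side"):
    c=optics.camera(n);W=cloud(c);m=grey(c)&(abs(W[...,0]-.499)<.02)&(abs(W[...,1])<.07)&(W[...,2]>.05)&(W[...,2]<.07);print(np.percentile(W[m][:,1],[0,1,2,98,99,100])*1000)
go(498,-32,51.5,87)
E
```

```text
side (573, array([496.8,   7.9]), array([77.4, 55.6]), -6.2, np.float64(58.3))
top (572, array([498.2,   7.6]), array([71.9, 55.4]), -6.2, np.float64(55.4))
[-30.4114512  -27.65416376 -27.41015913  41.36190257  43.85057677
  44.0854924 ]
[-29.90435318 -27.64465916 -27.0025288   45.5792036   46.21971718
  47.09935964]
at [494.6 -93.9 127.4] phi 87.1 travel [0.62  0.002 0.759] twist 0.001
```

Request:
drive_tool:
  claw: [1,1,1,1,1,1,1]
  travel:
    - [0.4,-0.02,0]
    - [0.611,-0.046,0.2]
    - [0.611,-0.046,0.55]
    - [0.611,-0.046,0.764]
    - [0.611,-0.046,0.764]
    - [0.611,-0.046,0.764]
    - [0.611,-0.046,0.764]
  twist: [0.055,0.055,0.055,0.055,0.055,0.055,0.055]

```text
time: 56.57
tcp_pos: [0.494, -0.0333, 0.0524]
tool_rot: [0.001, 0.745, 0.667, 0.001]
contact_force: [0.7, 0.0, -0.7]
gripper_width: 0.0862
grip_force: 0.0
```

Request:
drive_tool:
  claw: [-1,-1,-1,-1,-1,-1,-1]
  travel:
    - [0,0,0]
    - [0,0,0]
    - [0,0,0]
    - [0,0,0]
    - [0,0,0]
    - [0,0,0]
    - [0,0,0]
  twist: [0,0,0,0,0,0,0]

```text
time: 57.15
tcp_pos: [0.4932, -0.0334, 0.0512]
tool_rot: [0.0, 0.745, 0.667, -0.0]
contact_force: [-0.7, -0.5, 1.7]
gripper_width: 0.0529
grip_force: 30.0
```

Request:
drive_tool:
  claw: [-1,-1,-1,-1,-1,-1,-1]
  travel:
    - [0,0,-0.1]
    - [0,0,-0.2]
    - [0,0,-0.3]
    - [0,0,-0.45]
    - [0,0,-0.6]
    - [0,0,-0.6]
    - [0,0,-0.6]
  twist: [0,0,0,0,0,0,0]

```text
time: 57.73
tcp_pos: [0.4938, -0.0335, 0.1121]
tool_rot: [0.001, 0.745, 0.667, 0.001]
contact_force: [0.2, -0.4, -2.3]
gripper_width: 0.0523
grip_force: 30.0
```

```bash
python3 - <<'E'
from h import *
tilt();print(status.read_state()["contact_force"]);go(488,-242,107,87)
E
```

```text
446 fwd/lat/up n [-0.401  0.01   0.916] ang -23.6 dist from grasp -6.4
183 fwd/lat/up n [0.922 0.012 0.388] ang 67.2 dist from grasp -82.2
[-0.33659351 -0.75804052 -2.28826145]
at [493.1 -33.5 111.1] phi 83.7 travel [-2.078  0.178  0.042] twist -0.055
```

Request:
drive_tool:
  claw: [-1,-1,-1,-1]
  travel:
    - [-0.2,0.02,0]
    - [-0.45,0.04,0]
    - [-0.62,0.06,0]
    - [-0.68,0.06,0]
  twist: [0,0,0,0]

```text
time: 58.12
tcp_pos: [0.4908, -0.1046, 0.11]
tool_rot: [-0.0, 0.746, 0.666, -0.001]
contact_force: [-0.1, -0.8, -1.6]
gripper_width: 0.0526
grip_force: 30.0
```

Request:
drive_tool:
  claw: [-1,-1,-1,-1]
  travel:
    - [-0.2,0.02,0]
    - [-0.45,0.04,0]
    - [-0.62,0.06,0]
    - [-0.68,0.06,0]
  twist: [0,0,0,0]

```text
time: 58.45
tcp_pos: [0.4894, -0.1721, 0.1102]
tool_rot: [-0.0, 0.746, 0.666, -0.0]
contact_force: [0.3, -0.5, -2.6]
gripper_width: 0.0521
grip_force: 30.0
```

Request:
drive_tool:
  claw: [-1,-1,-1,-1,-1,-1]
  travel:
    - [-0.2,0.02,0]
    - [-0.45,0.04,0]
    - [-0.62,0.06,0]
    - [-0.68,0.06,0]
    - [-0.68,0.06,0]
    - [-0.68,0.06,0]
  twist: [-0.055,-0.055,-0.055,-0.055,-0.055,-0.055]

```text
time: 58.95
tcp_pos: [0.4888, -0.2363, 0.1107]
tool_rot: [-0.001, 0.725, 0.689, 0.0]
contact_force: [-0.8, 1.1, -1.3]
gripper_width: 0.0524
grip_force: 30.0
```

```bash
python3 - <<'E'
from h import *
tilt();print(status.read_state()["contact_force"]);go(488,-238,107,87)
E
```

```text
293 fwd/lat/up n [-0.404 -0.02   0.914] ang -23.9 dist from grasp -6.5
174 fwd/lat/up n [0.92  0.006 0.391] ang 67.0 dist from grasp -82.6
[-0.34531812 -0.22922711 -1.60065923]
at [ 488.9 -236.   110.9] phi 87.1 travel [-0.021 -0.008  0.039] twist 0.002
```

Request:
drive_tool:
  claw: [-1,-1,-1,-1,-1,-1,-1,-1,-1,-1]
  travel:
    - [0.05,0,0.15]
    - [0.14,0,0.27]
    - [0.21,0,0.28]
    - [0.28,0,0.245]
    - [0.354,0,0.22]
    - [0.444,0,0.195]
    - [0.544,0,0.18]
    - [0.62,0,0.175]
    - [0.67,0,0.175]
    - [0.67,0,0.175]
  twist: [0,0,0,0,0,0,0,0,0,0]

```text
time: 59.83
tcp_pos: [0.4934, -0.1699, 0.0956]
tool_rot: [0.002, 0.725, 0.689, 0.0]
contact_force: [-3.8, -2.3, 11.0]
gripper_width: 0.055
grip_force: 30.0
```

```bash
python3 - <<'E'
from h import *
tilt();print(status.read_state()["contact_force"]);go(490,-60,107,87)
E
```

```text
340 fwd/lat/up n [-0.787  0.004  0.617] ang -51.9 dist from grasp 0.2
122 fwd/lat/up n [-0.785 -0.006  0.62 ] ang -51.7 dist from grasp 2.7
[-2.49736625 -1.11254846 10.79675951]
at [ 493.4 -170.5   95.6] phi 87.0 travel [ 1.102 -0.091 -0.116] twist 0.001
```

Request:
drive_tool:
  claw: [-1,-1,-1,-1,-1]
  travel:
    - [-0.03,0,-0.1]
    - [-0.02,0,-0.25]
    - [0.2,0,-0.3]
    - [0.5,-0.03,-0.3]
    - [0.6,-0.03,-0.3]
  twist: [0,0,0,0,0]

```text
time: 60.3
tcp_pos: [0.4926, -0.1064, 0.1248]
tool_rot: [-0.0, 0.724, 0.69, 0.001]
contact_force: [-0.4, 0.2, -1.8]
gripper_width: 0.0546
grip_force: 30.0
```

Request:
drive_tool:
  claw: [-1,-1,-1,-1,-1,-1,-1]
  travel:
    - [0.25,0,0]
    - [0.5,0,0.1]
    - [0.55,0,0.25]
    - [0.55,0,0.36]
    - [0.55,0,0.4]
    - [0.55,0,0.4]
    - [0.55,0,0.4]
  twist: [0,0,0,0,0,0,0]

```text
time: 60.88
tcp_pos: [0.4952, -0.0571, 0.0837]
tool_rot: [-0.0, 0.726, 0.688, -0.0]
contact_force: [0.4, -0.3, -1.9]
gripper_width: 0.0549
grip_force: 30.0
```

```bash
python3 - <<'E'
from h import *
tilt();print(status.read_state()["contact_force"]);go(490,-60,86,87)
E
```

```text
405 fwd/lat/up n [-0.752  0.006  0.659] ang -48.8 dist from grasp -1.1
129 fwd/lat/up n [-0.75   0.007  0.661] ang -48.6 dist from grasp 1.3
[-1.14975177 -0.14621115 -2.16719882]
at [495.4 -57.1  84. ] phi 86.9 travel [-0.032 -0.053 -0.02 ] twist -0.002
```

Request:
drive_tool:
  claw: [-1,-1,-1,-1,-1,-1,-1,-1,-1,-1]
  travel:
    - [0,0,0.025]
    - [0.06,0,0.03]
    - [0.12,0,0.03]
    - [0.2,0,0.035]
    - [0.27,0,0.05]
    - [0.34,0,0.065]
    - [0.41,0,0.09]
    - [0.47,0,0.115]
    - [0.52,0,0.14]
    - [0.54,0,0.15]
  twist: [0,0,0,0,0,0,0,0,0,0]

```text
time: 61.77
tcp_pos: [0.4989, -0.0017, 0.0691]
tool_rot: [0.001, 0.725, 0.688, 0.001]
contact_force: [0.5, 0.8, 5.6]
gripper_width: 0.0553
grip_force: 30.0
```

```bash
python3 - <<'E'
from h import *
tilt();print(status.read_state()["contact_force"]);go(490,-60,86,87)
E
```

```text
351 fwd/lat/up n [-0.998  0.005  0.061] ang -86.5 dist from grasp 6.8
185 fwd/lat/up n [-0.997 -0.025  0.071] ang -85.9 dist from grasp -46.3
[-0.23982539  0.74933444  5.34110113]
at [498.8  -1.5  69. ] phi 87.0 travel [-0.588 -0.057 -0.171] twist 0.0
```

Request:
drive_tool:
  claw: [1,1,1,1,1,1,1,1]
  travel:
    - [0,0,0]
    - [0,0,0]
    - [0,0,0]
    - [0,0,-0.3]
    - [-0.4,0,-0.6]
    - [-0.9,0,-0.6]
    - [-1,0,-0.6]
    - [-1,0,-0.6]
  twist: [0,0,0,0,0,0,0,0]

```text
time: 62.48
tcp_pos: [0.492, -0.1092, 0.1288]
tool_rot: [0.001, 0.728, 0.685, -0.001]
contact_force: [1.0, -0.2, 1.1]
gripper_width: 0.0863
grip_force: 0.0
```

```bash
python3 - <<'E'
from h import *
one(497,-23,.062,.08);go(497,-23,34,87)
E
```

```text
side (258, array([497.6, -16.8]), array([60.1, 56. ]), -3.0, np.float64(70.6))
top (92, array([499.3, -18.3]), array([54.6, 54.6]), -1.2, np.float64(71.1))
at [ 492.3 -103.5  128.3] phi 86.8 travel [0.807 0.003 0.943] twist -0.003
```

Request:
drive_tool:
  claw: [1,1,1,1,1]
  travel:
    - [0.4,0,0]
    - [0.86,0.01,0]
    - [0.86,0.01,0.4]
    - [0.86,0.01,0.8]
    - [0.86,0.01,0.9]
  twist: [0,0,0,0,0]

```text
time: 63.0
tcp_pos: [0.4947, -0.0144, 0.0338]
tool_rot: [-0.003, 0.724, 0.69, -0.002]
contact_force: [-1.7, -0.6, -0.5]
gripper_width: 0.087
grip_force: 0.0
```

Request:
drive_tool:
  claw: [1,-1,-1,-1,-1,-1,-1,-1,-1]
  travel:
    - [0,0,0.03]
    - [0,0,0.03]
    - [0,0,0.03]
    - [0,0,0.03]
    - [0,0,0.03]
    - [0,0,0.03]
    - [0,0,0.03]
    - [0,0,0]
    - [0,0,-0.3]
  twist: [0,0,0,0,0,0,0,0,0]

```text
time: 63.75
tcp_pos: [0.4951, -0.0166, 0.0652]
tool_rot: [-0.003, 0.726, 0.688, -0.002]
contact_force: [-1.2, -0.2, -1.7]
gripper_width: 0.0563
grip_force: 30.0
```

Request:
drive_tool:
  claw: [-1,-1,-1,-1]
  travel:
    - [-0.3,0,0]
    - [-0.6,0,0]
    - [-0.85,0,0]
    - [-0.95,0,0]
  twist: [0,0,0,0]

```text
time: 64.08
tcp_pos: [0.4926, -0.1153, 0.0686]
tool_rot: [0.0, 0.727, 0.687, -0.001]
contact_force: [0.0, -0.5, -1.4]
gripper_width: 0.0558
grip_force: 30.0
```

Request:
drive_tool:
  claw: [-1,-1,-1,-1,-1,-1,-1,-1]
  travel:
    - [-0.3,0,0]
    - [-0.6,0,0]
    - [-0.85,0,0]
    - [-0.95,0,0]
    - [-0.95,0,0.1]
    - [-0.95,0,0.2]
    - [-0.95,0,0.26]
    - [-0.95,0,0.26]
  twist: [0,0,0,0,0,0,0,0]

```text
time: 64.75
tcp_pos: [0.4878, -0.2039, 0.041]
tool_rot: [-0.001, 0.725, 0.689, -0.0]
contact_force: [-0.4, 0.3, -2.3]
gripper_width: 0.0558
grip_force: 30.0
```

```bash
python3 - <<'E'
from h import *
tilt();print(status.read_state()["contact_force"]);go(488,-207,38,87)
E
```

```text
248 fwd/lat/up n [-1.    -0.014  0.02 ] ang -88.9 dist from grasp 26.5
92 fwd/lat/up n [-0.995  0.012  0.1  ] ang -84.3 dist from grasp -24.4
[ 0.3144915   0.16954966 -1.73262184]
at [ 488.1 -204.2   41.7] phi 87.1 travel [-0.028  0.001  0.037] twist 0.002
```

Request:
drive_tool:
  claw: [-1,-1,1,1,1,1,1,1,1,1]
  travel:
    - [0,0,0.02]
    - [0,0,0.035]
    - [0,0,0.035]
    - [0,0,0.035]
    - [0,0,0.03]
    - [0,0,-0.2]
    - [0,0,-0.5]
    - [0,0,-0.9]
    - [0,0,-1]
    - [0,0,-1]
  twist: [0,0,0,0,0,0,0,0,0,0]

```text
time: 65.63
tcp_pos: [0.4904, -0.2067, 0.1462]
tool_rot: [0.003, 0.725, 0.688, 0.001]
contact_force: [0.4, -0.5, -0.7]
gripper_width: 0.0864
grip_force: 0.0
```

Request:
drive_tool:
  claw: [1,1,1]
  travel:
    - [0.35,0.35,0]
    - [0.6,0.68,0]
    - [0.6,0.68,0]
  twist: [0,0,0]

```text
time: 65.88
tcp_pos: [0.5628, -0.1441, 0.142]
tool_rot: [-0.0, 0.724, 0.69, 0.002]
contact_force: [-0.7, 1.3, -0.5]
gripper_width: 0.0868
grip_force: 0.0
```

Request:
drive_tool:
  claw: [1,1,1,1,1]
  travel:
    - [0.35,0.35,0]
    - [0.6,0.68,0]
    - [0.6,0.68,0]
    - [0.6,0.68,0]
    - [0.6,0.68,0]
  twist: [0,0,0,0,0]

```text
time: 66.3
tcp_pos: [0.63, -0.0929, 0.1412]
tool_rot: [-0.001, 0.725, 0.689, -0.0]
contact_force: [0.7, 0.6, -0.2]
gripper_width: 0.0868
grip_force: 0.0
```

```bash
cat >> h.py <<'E'
def rims():
    for nm,x,y in(("A",480,-385),("B",484,-294),("C",488,-207)):print(nm);one(x,y,.068,.084,.05)
E
python3 - <<'E'
from h import *
rims();go(629,-91,3,90)
T=toolT();c=optics.camera("wrist");np.savez("w.npz",**{k:c[k] for k in("image","depth","camera_matrix","k1","hand_eye")},tool=T)
c=dict(np.load("w.npz"));W=cloud(c,T@c["hand_eye"]);print(rect(W,.007,.016,.629,-.091,.05))
one(629,-91,.007,.016,.05)
cv2.imwrite("pics/w1.png",c["image"][:,:,::-1])
E
```

```text
A
side (162, array([ 479.2, -385.1]), array([63.7, 55.1]), -2.6, np.float64(75.2))
top (128, array([ 480.6, -384.5]), array([55.7, 54.2]), -1.4, np.float64(74.6))
B
side (179, array([ 484. , -292.9]), array([63.4, 56.3]), -2.9, np.float64(75.0))
top (88, array([ 485.3, -294. ]), array([55.4, 54.1]), -1.3, np.float64(75.2))
C
side (117, array([ 462.9, -196.6]), array([59.4, 41.5]), -4.0, np.float64(75.2))
top None
at [629.9 -94.5 142.7] phi 86.9 travel [ 0.036 -0.012  1.397] twist -0.052
(4873, array([630. , -90.7]), array([64.2, 64.1]), -0.4, np.float64(12.0))
side (390, array([629.8, -91.2]), array([65.8, 62.9]), -0.5, np.float64(13.4))
top (40, array([633.4, -63.6]), array([ 5.6, 56. ]), -1.3, np.float64(10.2))
```

View pics/w1.png

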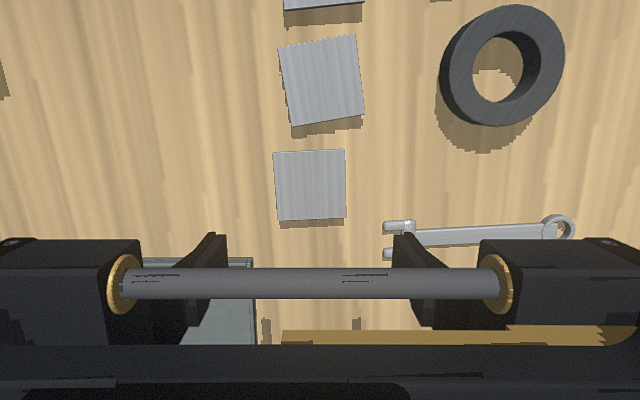

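The wrist view shows cover 3 at (310,185) px. It measures (630, -91) with a clean 64 × 64 outline, so I'll grasp it.

Request:
drive_tool:
  claw: [1,1,1,1,1,1]
  travel:
    - [0.038,-0.002,0.3]
    - [0.038,-0.002,0.6]
    - [0.038,-0.002,0.9]
    - [0.038,-0.002,0.9]
    - [0.038,-0.002,0.9]
    - [0.038,-0.002,0.9]
  twist: [-0.045,-0.045,-0.045,-0.045,-0.045,-0.045]

```text
time: 67.25
tcp_pos: [0.6314, -0.0895, 0.0544]
tool_rot: [0.001, 0.709, 0.705, 0.001]
contact_force: [0.4, -0.0, 0.7]
gripper_width: 0.0871
grip_force: 0.0
```

```bash
python3 - <<'E'
from h import *
go(630,-90.8,3.5,89.6)
E
```

```text
at [631.4 -89.5  54.4] phi 89.7 travel [-0.013 -0.015  0.509] twist 0.001
```

Request:
drive_tool:
  claw: [1,1,1,1]
  travel:
    - [-0.013,-0.015,0.3]
    - [-0.013,-0.015,0.48]
    - [-0.013,-0.015,0.509]
    - [-0.013,-0.015,0.509]
  twist: [0,0,0,0]

```text
time: 67.58
tcp_pos: [0.6294, -0.0909, 0.0027]
tool_rot: [0.0, 0.709, 0.705, 0.0]
contact_force: [0.7, -0.0, 1.2]
gripper_width: 0.0872
grip_force: 0.0
```

Request:
drive_tool:
  claw: [-1,-1,-1,-1,-1,-1,-1,-1]
  travel:
    - [0,0,0]
    - [0,0,0]
    - [0,0,0]
    - [0,0,0]
    - [0,0,0]
    - [0,0,0]
    - [0,0,0]
    - [0,0,0]
  twist: [0,0,0,0,0,0,0,0]

```text
time: 68.25
tcp_pos: [0.6295, -0.0909, 0.0025]
tool_rot: [0.001, 0.709, 0.705, 0.0]
contact_force: [-1.0, -0.5, 6.4]
gripper_width: 0.0634
grip_force: 30.0
```

Request:
drive_tool:
  claw: [-1,-1,-1,-1,-1,-1]
  travel:
    - [0,0,-0.1]
    - [0,0,-0.3]
    - [0,0,-0.6]
    - [0,0,-0.9]
    - [0,0,-1]
    - [0,0,-1]
  twist: [0,0,0,0,0,0]

```text
time: 68.75
tcp_pos: [0.6306, -0.0908, 0.1052]
tool_rot: [0.002, 0.709, 0.705, 0.001]
contact_force: [-0.9, 0.9, -1.7]
gripper_width: 0.0633
grip_force: 30.0
```

```bash
python3 - <<'E'
from h import *
s=status.read_state();print(s["gripper_width"],s["grip_force"]);rims();go(480,-384.8,95,87.1)
E
```

```text
0.06329877883864307 29.999773800373077
A
side (167, array([ 479.3, -384.7]), array([63.8, 55.3]), -1.9, np.float64(74.6))
top (125, array([ 480.6, -384.8]), array([55.9, 54.2]), -1.5, np.float64(74.1))
B
side (178, array([ 483.6, -293.5]), array([61.6, 56.3]), -3.1, np.float64(75.8))
top (119, array([ 485.3, -293.2]), array([57.6, 54.1]), -1.3, np.float64(74.8))
C
side (119, array([ 464.7, -195.9]), array([61.5, 40.7]), -6.3, np.float64(75.6))
top None
at [628.  -90.8 100. ] phi 89.7 travel [-2.948 -1.464  0.052] twist 0.043
```

Request:
drive_tool:
  claw: [-1,-1,-1,-1]
  travel:
    - [-0.3,-0.16,0]
    - [-0.6,-0.32,0]
    - [-0.9,-0.46,0]
    - [-0.98,-0.488,0]
  twist: [0,0,0,0]

```text
time: 69.38
tcp_pos: [0.5764, -0.195, 0.1002]
tool_rot: [-0.0, 0.711, 0.703, -0.002]
contact_force: [0.5, -0.3, -0.3]
gripper_width: 0.0633
grip_force: 30.0
```

Request:
drive_tool:
  claw: [-1,-1,-1,-1]
  travel:
    - [-0.3,-0.16,0]
    - [-0.6,-0.32,0]
    - [-0.9,-0.46,0]
    - [-0.98,-0.488,0]
  twist: [0,0,0,0]

```text
time: 69.72
tcp_pos: [0.5266, -0.2925, 0.1004]
tool_rot: [-0.0, 0.711, 0.703, -0.002]
contact_force: [-0.1, -1.6, -1.5]
gripper_width: 0.0631
grip_force: 30.0
```

Request:
drive_tool:
  claw: [-1,-1,-1,-1,-1,-1,-1]
  travel:
    - [-0.3,-0.16,0]
    - [-0.6,-0.32,0]
    - [-0.9,-0.46,0]
    - [-0.98,-0.488,0]
    - [-0.98,-0.488,0]
    - [-0.98,-0.488,0]
    - [-0.98,-0.488,0]
  twist: [0.043,0.043,0.043,0.043,0.043,0.043,0.043]

```text
time: 70.3
tcp_pos: [0.4818, -0.3822, 0.1013]
tool_rot: [-0.0, 0.724, 0.69, 0.0]
contact_force: [0.7, 0.7, 0.3]
gripper_width: 0.0635
grip_force: 30.0
```

```bash
python3 - <<'E'
from h import *
rims();go(480,-384.8,95,87.1)
T=toolT();c=optics.camera("wrist");W=cloud(c,T@c["hand_eye"])
for x,y in((484,-294),(488,-205)):print(rect(W,.07,.082,x/1000,y/1000,.05))
E
```

```text
A
side (96, array([ 479.7, -382.4]), array([59.7, 55.3]), -2.4, np.float64(74.8))
top (43, array([ 481.2, -358.7]), array([ 3.4, 54.1]), -2.9, np.float64(72.8))
B
side (179, array([ 483.6, -293.1]), array([62.7, 56.1]), -3.7, np.float64(75.2))
top (132, array([ 485.4, -292.7]), array([58. , 54.2]), -1.5, np.float64(74.3))
C
side (120, array([ 468.1, -196.6]), array([64. , 40.4]), -14.4, np.float64(75.6))
top (57, array([ 463.7, -195. ]), array([54.8, 40.9]), -2.4, np.float64(74.9))
at [ 481.3 -383.4  101.7] phi 87.2 travel [-0.015 -0.013  0.067] twist 0.001
(3158, array([ 483.4, -293.6]), array([56.3, 56.3]), -3.3, np.float64(76.8))
None
```

Request:
drive_tool:
  claw: [-1,-1,-1,-1,-1,-1,-1,-1,-1,-1]
  travel:
    - [-0.015,-0.017,0.05]
    - [-0.015,-0.017,0.12]
    - [-0.015,-0.017,0.18]
    - [-0.015,-0.017,0.2]
    - [-0.015,-0.017,0.22]
    - [-0.015,-0.017,0.24]
    - [-0.015,-0.017,0.26]
    - [-0.015,-0.017,0.275]
    - [-0.015,-0.017,0.275]
    - [-0.015,-0.017,0.275]
  twist: [0,0,0,0,0,0,0,0,0,0]

```text
time: 71.48
tcp_pos: [0.4792, -0.3854, 0.0742]
tool_rot: [0.0, 0.725, 0.689, 0.0]
contact_force: [0.5, -0.2, -0.9]
gripper_width: 0.0635
grip_force: 30.0
```

```bash
python3 - <<'E'
from h import *
s=status.read_state();print(s["contact_force"],s["ft_torque"]);go(479.6,-384.9,73,87.1)
E
```

```text
[ 0.47890209 -0.20478694 -0.88676143] [-0.06874155 -0.08202521  0.04403543]
at [ 479.2 -385.4   74.2] phi 87.1 travel [0.006 0.004 0.012] twist 0.0
```

The plug has gone into bowl A with no resistance. I'll press it down and release.

Request:
drive_tool:
  claw: [-1,-1,-1,-1,1,1,1,1,1,1]
  travel:
    - [0,0,0.015]
    - [0,0,0.025]
    - [0,0,0.03]
    - [0,0,0.03]
    - [0,0,0.025]
    - [0,0,0.02]
    - [0,0,0.02]
    - [0,0,-0.2]
    - [0,0,-0.6]
    - [0,0,-0.7]
  twist: [0,0,0,0,0,0,0,0,0,0]

```text
time: 72.32
tcp_pos: [0.4811, -0.3863, 0.1492]
tool_rot: [0.003, 0.725, 0.689, 0.001]
contact_force: [1.0, -0.5, 1.2]
gripper_width: 0.0858
grip_force: 0.0
```

```bash
python3 - <<'E'
from h import *
c=optics.camera("side");W=cloud(c)
P=W[grey(c)&(W[...,2]>.05)&(W[...,2]<.1)&(W[...,0]>.39)&(W[...,0]<.57)&(W[...,1]>-.25)&(W[...,1]<-.1)]*1000;print(len(P),np.percentile(P,[1,50,99],axis=0).round())
print("cover A",rect(W,.072,.1,.4795,-.385,.055))
one(455,-192,.066,.084,.06)
go(650,-3,100,83.2)
E
```

```text
403 [[ 428. -226.   50.]
 [ 456. -180.   67.]
 [ 483. -166.   81.]]
cover A (307, array([ 479.2, -384.6]), array([68.9, 63.7]), -4.0, np.float64(83.9))
side (215, array([ 455.4, -195.9]), array([60.6, 55.7]), -0.8, np.float64(75.1))
top (108, array([ 456.7, -195.4]), array([56.6, 54. ]), -1.2, np.float64(75.3))
at [ 479.7 -385.9  145.2] phi 87.1 travel [3.911 1.506 0.448] twist 0.065
```

Request:
drive_tool:
  claw: [1,1,1]
  travel:
    - [0.97,0.365,0]
    - [0.97,0.365,0]
    - [0.97,0.365,0]
  twist: [0,0,0]

```text
time: 72.72
tcp_pos: [0.5219, -0.2849, 0.143]
tool_rot: [-0.001, 0.723, 0.691, 0.001]
contact_force: [1.1, 0.1, 0.1]
gripper_width: 0.087
grip_force: 0.0
```

Request:
drive_tool:
  claw: [1,1,1]
  travel:
    - [0.97,0.365,0]
    - [0.97,0.365,0]
    - [0.97,0.365,0]
  twist: [0,0,0]

```text
time: 72.97
tcp_pos: [0.5629, -0.1893, 0.1431]
tool_rot: [-0.001, 0.723, 0.691, 0.001]
contact_force: [0.7, 1.0, 0.0]
gripper_width: 0.0869
grip_force: 0.0
```

Request:
drive_tool:
  claw: [1,1,1]
  travel:
    - [0.97,0.365,0]
    - [0.97,0.365,0]
    - [0.97,0.365,0]
  twist: [0,0,0]

```text
time: 73.22
tcp_pos: [0.6038, -0.0942, 0.143]
tool_rot: [-0.001, 0.723, 0.691, 0.001]
contact_force: [-0.0, -0.2, -0.4]
gripper_width: 0.0868
grip_force: 0.0
```

Request:
drive_tool:
  claw: [1,1,1,1,1,1]
  travel:
    - [0.97,0.365,0]
    - [0.97,0.365,0]
    - [0.97,0.365,0]
    - [0.97,0.365,0]
    - [0.97,0.365,0]
    - [0.97,0.365,0]
  twist: [-0.16,-0.16,-0.16,-0.16,-0.16,-0.16]

```text
time: 73.72
tcp_pos: [0.644, -0.0064, 0.1429]
tool_rot: [-0.0, 0.665, 0.747, -0.001]
contact_force: [-0.3, -0.3, 0.7]
gripper_width: 0.087
grip_force: 0.0
```

```bash
python3 - <<'E'
from h import *
T=toolT();c=optics.camera("wrist");W=cloud(c,T@c["hand_eye"])
print(rect(W,.007,.016,.645,-.003,.048),rect(W,.007,.016,.6485,.085,.048));go(645.5,-3,54,96.8)
E
```

```text
(4921, array([644.8,  -2.5]), array([64. , 64.4]), 6.7, np.float64(12.0)) (6244, array([647.7,  85.4]), array([64. , 64.5]), 2.4, np.float64(12.0))
at [644.   -7.1 143.2] phi 96.6 travel [0.04  0.021 0.892] twist -0.003
```

Request:
drive_tool:
  claw: [1,1,1,1,1,1]
  travel:
    - [0.044,0.013,0.3]
    - [0.044,0.013,0.6]
    - [0.044,0.013,0.9]
    - [0.044,0.013,0.9]
    - [0.044,0.013,0.9]
    - [0.044,0.013,0.9]
  twist: [0,0,0,0,0,0]

```text
time: 74.27
tcp_pos: [0.6461, -0.0015, 0.0559]
tool_rot: [0.001, 0.665, 0.747, 0.001]
contact_force: [0.3, 0.4, 0.2]
gripper_width: 0.0873
grip_force: 0.0
```

Request:
drive_tool:
  claw: [1,1,1,1]
  travel:
    - [0,0,0.3]
    - [0,0,0.45]
    - [0,0,0.5]
    - [0,0,0.5]
  twist: [0,0,0,0]

```text
time: 74.6
tcp_pos: [0.6448, -0.001, 0.0037]
tool_rot: [-0.001, 0.665, 0.747, -0.001]
contact_force: [-1.2, -0.3, 0.5]
gripper_width: 0.0872
grip_force: 0.0
```

Request:
drive_tool:
  claw: [-1,-1,-1,-1,-1,-1,-1,-1]
  travel:
    - [0,0,0]
    - [0,0,0]
    - [0,0,0]
    - [0,0,0]
    - [0,0,0]
    - [0,0,0]
    - [0,0,0]
    - [0,0,0]
  twist: [0,0,0,0,0,0,0,0]

```text
time: 75.27
tcp_pos: [0.6457, -0.0008, 0.0048]
tool_rot: [0.0, 0.665, 0.747, 0.0]
contact_force: [-1.4, -0.7, 6.2]
gripper_width: 0.0633
grip_force: 30.0
```

Request:
drive_tool:
  claw: [-1,-1,-1,-1,-1,-1]
  travel:
    - [0,0,-0.1]
    - [0,0,-0.3]
    - [0,0,-0.6]
    - [0,0,-0.9]
    - [0,0,-1]
    - [0,0,-1]
  twist: [0,0,0,0,0,0]

```text
time: 75.77
tcp_pos: [0.6469, -0.0004, 0.1076]
tool_rot: [0.002, 0.665, 0.747, 0.002]
contact_force: [0.1, 1.0, -1.2]
gripper_width: 0.0633
grip_force: 30.0
```

```bash
python3 - <<'E'
from h import *
go(483.6,-293.6,101,87)
one(484,-294)
E
```

```text
at [ 6.469e+02 -4.000e-01  1.076e+02] phi 96.7 travel [-2.721 -1.965  0.059] twist 0.162
side (204, array([ 483.7, -293.2]), array([62. , 55.9]), -3.0, np.float64(73.9))
top (135, array([ 485.4, -292.7]), array([58.4, 54.2]), -1.3, np.float64(73.9))
```

Request:
drive_tool:
  claw: [-1,-1,-1,-1]
  travel:
    - [-0.3,-0.22,0]
    - [-0.6,-0.44,0]
    - [-0.85,-0.62,0]
    - [-0.9,-0.655,0]
  twist: [0,0,0,0]

```text
time: 76.2
tcp_pos: [0.5872, -0.1044, 0.1015]
tool_rot: [-0.001, 0.667, 0.745, -0.003]
contact_force: [-0.7, -1.1, -1.1]
gripper_width: 0.0629
grip_force: 30.0
```

Request:
drive_tool:
  claw: [-1,-1,-1,-1]
  travel:
    - [-0.3,-0.22,0]
    - [-0.6,-0.44,0]
    - [-0.85,-0.62,0]
    - [-0.9,-0.655,0]
  twist: [0,0,0,0]

```text
time: 76.53
tcp_pos: [0.5322, -0.201, 0.1019]
tool_rot: [-0.001, 0.667, 0.745, -0.002]
contact_force: [0.3, -0.3, -1.3]
gripper_width: 0.0633
grip_force: 30.0
```

Request:
drive_tool:
  claw: [-1,-1,-1,-1,-1,-1,-1]
  travel:
    - [-0.3,-0.22,0]
    - [-0.6,-0.44,0]
    - [-0.85,-0.62,0]
    - [-0.9,-0.655,0]
    - [-0.9,-0.655,0]
    - [-0.9,-0.655,0]
    - [-0.9,-0.655,0]
  twist: [0.162,0.162,0.162,0.162,0.162,0.162,0.162]

```text
time: 77.12
tcp_pos: [0.4824, -0.2899, 0.1035]
tool_rot: [-0.001, 0.725, 0.689, 0.0]
contact_force: [0.2, 0.1, -0.3]
gripper_width: 0.0633
grip_force: 30.0
```

```bash
python3 - <<'E'
from h import *
go(483.7,-291.9,76.5,87)
T=toolT();c=optics.camera("wrist");W=cloud(c,T@c["hand_eye"]);print(rect(W,.07,.082,.456,-.1955,.045))
E
```

```text
at [ 482.4 -289.9  103.5] phi 87.1 travel [-0.02   0.015  0.27 ] twist 0.002
(3180, array([ 454.9, -196.5]), array([56.3, 56.6]), -0.8, np.float64(76.8))
```

Request:
drive_tool:
  claw: [-1,-1,-1,-1,-1,-1,-1,-1,-1,-1]
  travel:
    - [-0.02,0.015,0.05]
    - [-0.02,0.015,0.12]
    - [-0.02,0.015,0.17]
    - [-0.02,0.015,0.19]
    - [-0.02,0.015,0.21]
    - [-0.02,0.015,0.23]
    - [-0.02,0.015,0.25]
    - [-0.02,0.015,0.27]
    - [-0.02,0.015,0.27]
    - [-0.02,0.015,0.27]
  twist: [0,0,0,0,0,0,0,0,0,0]

```text
time: 78.0
tcp_pos: [0.4831, -0.294, 0.0772]
tool_rot: [0.0, 0.725, 0.688, -0.0]
contact_force: [0.2, -0.4, -0.9]
gripper_width: 0.0635
grip_force: 30.0
```

Request:
drive_tool:
  claw: [-1,-1,-1,-1,-1,1,1,1,1,1]
  travel:
    - [0.015,0,0]
    - [0.015,0,0.015]
    - [0.015,0,0.03]
    - [0.015,0,0.04]
    - [0.015,0,0.04]
    - [0.015,0,0.03]
    - [0.015,0,0.03]
    - [0.015,0,0.02]
    - [0.015,0,-0.3]
    - [0.015,0,-0.7]
  twist: [0,0,0,0,0,0,0,0,0,0]

```text
time: 78.83
tcp_pos: [0.4812, -0.2915, 0.1451]
tool_rot: [-0.003, 0.725, 0.688, -0.0]
contact_force: [0.5, -1.0, 0.6]
gripper_width: 0.0851
grip_force: 0.0
```

Request:
drive_tool:
  claw: [1,1,1]
  travel:
    - [0.9,0.4,-0.05]
    - [0.9,0.4,-0.05]
    - [0.9,0.4,-0.05]
  twist: [0,0,0]

```text
time: 79.08
tcp_pos: [0.5305, -0.199, 0.1535]
tool_rot: [0.001, 0.724, 0.69, 0.002]
contact_force: [-0.5, 1.1, -0.4]
gripper_width: 0.0866
grip_force: 0.0
```

```bash
cat >> h.py <<'E'
def lev(W,x,y):
    m=(W[...,2]>.074)&(W[...,2]<.095)&(abs(W[...,0]-x/1000)<.028)&(abs(W[...,1]-y/1000)<.028);P=W[m]
    if len(P)<20:return None
    n=np.linalg.svd(P-P.mean(0),full_matrices=False)[2][2];return len(P),round(np.median(P[:,2])*1000,1),"tilt",round(float(np.arccos(abs(n[2]))),3)
E
python3 - <<'E'
from h import *
c=optics.camera("side");W=cloud(c)
for x,y in((479.5,-385),(483.6,-293.6)):print(rect(W,.076,.1,x/1000,y/1000,.055),lev(W,x,y))
go(648,80,145,92.4)
E
```

```text
(165, array([ 479.4, -382.3]), array([63.5, 64. ]), -3.1, np.float64(84.0)) (103, np.float64(84.2), 'tilt', 0.051)
(306, array([ 483.3, -292.6]), array([69.9, 63.9]), -2.8, np.float64(83.7)) (213, np.float64(83.7), 'tilt', 0.034)
at [ 530.9 -197.5  153.2] phi 87.4 travel [2.825 1.045 0.091] twist -0.083
```

Request:
drive_tool:
  claw: [1,1,1]
  travel:
    - [0.94,0.348,0]
    - [0.94,0.348,0]
    - [0.94,0.348,0]
  twist: [0,0,0]

```text
time: 79.38
tcp_pos: [0.5689, -0.1068, 0.1524]
tool_rot: [-0.0, 0.724, 0.69, 0.001]
contact_force: [0.2, 1.1, 0.7]
gripper_width: 0.0872
grip_force: 0.0
```

Request:
drive_tool:
  claw: [1,1,1]
  travel:
    - [0.94,0.348,0]
    - [0.94,0.348,0]
    - [0.94,0.348,0]
  twist: [0,0,0]

```text
time: 79.63
tcp_pos: [0.6081, -0.0144, 0.1522]
tool_rot: [-0.001, 0.724, 0.69, 0.001]
contact_force: [0.9, -0.1, 0.4]
gripper_width: 0.0871
grip_force: 0.0
```

Request:
drive_tool:
  claw: [1,1,1,1,1,1]
  travel:
    - [0.94,0.348,0]
    - [0.94,0.348,0]
    - [0.94,0.348,0.1]
    - [0.94,0.348,0.1]
    - [0.94,0.348,0.1]
    - [0.94,0.348,0.1]
  twist: [-0.083,-0.083,-0.083,-0.083,-0.083,-0.083]

```text
time: 80.13
tcp_pos: [0.6469, 0.0702, 0.1419]
tool_rot: [0.0, 0.695, 0.719, -0.0]
contact_force: [-0.9, -1.4, 0.0]
gripper_width: 0.0868
grip_force: 0.0
```

```bash
python3 - <<'E'
from h import *
T=toolT();c=optics.camera("wrist");W=cloud(c,T@c["hand_eye"])
print(rect(W,.007,.016,.6485,.085,.048));go(647.7,85.3,3,92.4)
E
```

```text
(5033, array([647.7,  85.2]), array([64.2, 63.9]), 2.6, np.float64(12.0))
at [647.   69.6 142.2] phi 91.9 travel [0.158 0.012 1.392] twist -0.009
```

Request:
drive_tool:
  claw: [1,1,1,1,1,1]
  travel:
    - [0.15,0.012,0.3]
    - [0.15,0.012,0.6]
    - [0.15,0.012,0.9]
    - [0.15,0.012,0.9]
    - [0.15,0.012,0.9]
    - [0.15,0.012,0.9]
  twist: [-0.01,-0.01,-0.01,-0.01,-0.01,-0.01]

```text
time: 80.68
tcp_pos: [0.6486, 0.0857, 0.0543]
tool_rot: [0.001, 0.692, 0.722, 0.001]
contact_force: [0.6, 0.3, 0.3]
gripper_width: 0.087
grip_force: 0.0
```

Request:
drive_tool:
  claw: [1,1,1,1]
  travel:
    - [0,0,0.3]
    - [0,0,0.45]
    - [0,0,0.5]
    - [0,0,0.5]
  twist: [0,0,0,0]

```text
time: 81.02
tcp_pos: [0.6474, 0.086, 0.002]
tool_rot: [-0.0, 0.691, 0.723, -0.0]
contact_force: [0.2, 1.2, -0.0]
gripper_width: 0.087
grip_force: 0.0
```

Request:
drive_tool:
  claw: [-1,-1,-1,-1,-1,-1,-1,-1]
  travel:
    - [0,0,0]
    - [0,0,0]
    - [0,0,0]
    - [0,0,0]
    - [0,0,0]
    - [0,0,0]
    - [0,0,0]
    - [0,0,0]
  twist: [0,0,0,0,0,0,0,0]

```text
time: 81.68
tcp_pos: [0.6479, 0.0865, 0.0028]
tool_rot: [0.0, 0.691, 0.723, 0.0]
contact_force: [-0.7, -1.4, 6.1]
gripper_width: 0.0635
grip_force: 30.0
```

Request:
drive_tool:
  claw: [-1,-1,-1,-1,-1,-1]
  travel:
    - [0,0,-0.1]
    - [0,0,-0.3]
    - [0,0,-0.6]
    - [0,0,-0.9]
    - [0,0,-1]
    - [0,0,-1]
  twist: [0,0,0,0,0,0]

```text
time: 82.18
tcp_pos: [0.6491, 0.0871, 0.1056]
tool_rot: [0.002, 0.691, 0.723, 0.002]
contact_force: [-0.3, 0.1, -0.3]
gripper_width: 0.0633
grip_force: 30.0
```

```bash
python3 - <<'E'
from h import *
go(455,-196.5,101,89.2)
one(455,-196)
E
```

```text
at [649.1  87.1 105.6] phi 92.6 travel [-2.746 -2.067  0.035] twist 0.056
side (217, array([ 455.5, -196.2]), array([60.7, 55.9]), -0.6, np.float64(74.8))
top (108, array([ 456.7, -195.7]), array([57.1, 53.9]), -1.3, np.float64(75.3))
```

Request:
drive_tool:
  claw: [-1,-1,-1,-1]
  travel:
    - [-0.3,-0.22,0]
    - [-0.6,-0.45,0]
    - [-0.85,-0.64,0]
    - [-0.912,-0.689,0]
  twist: [0,0,0,0]

```text
time: 82.62
tcp_pos: [0.5794, -0.0136, 0.0994]
tool_rot: [-0.001, 0.693, 0.721, -0.003]
contact_force: [0.9, -0.3, -1.4]
gripper_width: 0.0634
grip_force: 30.0
```

Request:
drive_tool:
  claw: [-1,-1,-1,-1]
  travel:
    - [-0.3,-0.22,0]
    - [-0.6,-0.45,0]
    - [-0.85,-0.64,0]
    - [-0.912,-0.689,0]
  twist: [0,0,0,0]

```text
time: 82.95
tcp_pos: [0.5142, -0.1071, 0.1]
tool_rot: [-0.001, 0.693, 0.721, -0.002]
contact_force: [0.8, -0.5, -0.5]
gripper_width: 0.0634
grip_force: 30.0
```

Request:
drive_tool:
  claw: [-1,-1,-1,-1,-1,-1,-1]
  travel:
    - [-0.3,-0.22,0]
    - [-0.6,-0.45,0]
    - [-0.85,-0.64,0]
    - [-0.912,-0.689,0]
    - [-0.912,-0.689,0]
    - [-0.912,-0.689,0]
    - [-0.912,-0.689,0]
  twist: [0.056,0.056,0.056,0.056,0.056,0.056,0.056]

```text
time: 83.53
tcp_pos: [0.454, -0.1945, 0.1017]
tool_rot: [-0.0, 0.711, 0.703, 0.0]
contact_force: [0.8, -0.0, -0.6]
gripper_width: 0.0633
grip_force: 30.0
```

```bash
python3 - <<'E'
from h import *
go(455,-195.3,80,89.2)
E
```

```text
at [ 454.  -194.5  101.7] phi 89.3 travel [-0.008  0.01   0.217] twist 0.002
```

Request:
drive_tool:
  claw: [-1,-1,-1,-1,-1,-1]
  travel:
    - [0.01,0.01,0.05]
    - [0.01,0.01,0.12]
    - [0.01,0.01,0.17]
    - [0.01,0.01,0.18]
    - [0.01,0.01,0.18]
    - [0.01,0.01,0.18]
  twist: [0,0,0,0,0,0]

```text
time: 84.03
tcp_pos: [0.4544, -0.1949, 0.084]
tool_rot: [-0.0, 0.712, 0.702, 0.0]
contact_force: [-0.6, 0.7, -0.5]
gripper_width: 0.0633
grip_force: 30.0
```

```bash
python3 - <<'E'
from h import *
go(455,-195.3,74.5,89.2)
E
```

```text
at [ 454.4 -194.9   84. ] phi 89.2 travel [-0.003  0.006  0.095] twist 0.0
```

Request:
drive_tool:
  claw: [-1,-1,-1,-1,-1,-1,-1,-1]
  travel:
    - [-0.003,0.006,0.03]
    - [-0.003,0.006,0.05]
    - [-0.003,0.006,0.07]
    - [-0.003,0.006,0.09]
    - [-0.003,0.006,0.1]
    - [-0.003,0.006,0.115]
    - [-0.003,0.006,0.12]
    - [-0.003,0.006,0.12]
  twist: [0,0,0,0,0,0,0,0]

```text
time: 84.7
tcp_pos: [0.4551, -0.1955, 0.0727]
tool_rot: [0.0, 0.712, 0.702, -0.0]
contact_force: [-2.8, 0.8, 6.7]
gripper_width: 0.0635
grip_force: 30.0
```

Request:
drive_tool:
  claw: [1,1,1,1,1,1]
  travel:
    - [0,0,0]
    - [0,0,0]
    - [0,0,0]
    - [0,0,-0.3]
    - [0,0,-0.7]
    - [0,0,-0.9]
  twist: [0,0,0,0,0,0]

```text
time: 85.2
tcp_pos: [0.4561, -0.1953, 0.1655]
tool_rot: [0.001, 0.712, 0.702, 0.001]
contact_force: [1.1, -0.0, 0.0]
gripper_width: 0.0862
grip_force: 0.0
```

Request:
drive_tool:
  claw: [1,1,1,1,1,1]
  travel:
    - [0.9,0,-0.3]
    - [0.9,0,-0.3]
    - [0.9,0,-0.3]
    - [0.9,0,-0.3]
    - [0.9,0,-0.3]
    - [0.9,0,-0.3]
  twist: [0,0,0,0,0,0]

```text
time: 85.7
tcp_pos: [0.4559, -0.1065, 0.1917]
tool_rot: [-0.0, 0.712, 0.702, -0.0]
contact_force: [-0.2, 0.1, 0.6]
gripper_width: 0.0871
grip_force: 0.0
```

Request:
drive_tool:
  claw: [1,1,1,1,1,1]
  travel:
    - [0.9,0,-0.3]
    - [0.9,0,-0.3]
    - [0.9,0,-0.3]
    - [0.9,0,-0.3]
    - [0.9,0,-0.3]
    - [0.9,0,-0.3]
  twist: [0,0,0,0,0,0]

```text
time: 86.2
tcp_pos: [0.4572, -0.0173, 0.2214]
tool_rot: [-0.0, 0.713, 0.701, -0.0]
contact_force: [-0.5, -0.9, 0.3]
gripper_width: 0.0871
grip_force: 0.0
```

```bash
python3 - <<'E'
from h import *
for n in("side","top"):
    c=optics.camera(n);W=cloud(c);print(n)
    for x,y in((479.5,-385),(483.6,-293.6),(455,-196)):
        r=rect(W,.077,.1,x/1000,y/1000,.055);print(r,lev(W,x,y))
    if n=="side":cv2.imwrite("pics/f.png",cv2.resize(c["image"][60:200,280:440,::-1],None,fx=4,fy=4))
print(status.read_state()["time"])
E
```

```text
side
(98, array([ 477.8, -360.3]), array([65.6, 27.8]), 19.0, np.float64(83.5)) (59, np.float64(83.5), 'tilt', 0.2)
(301, array([ 483.2, -289.6]), array([62.4, 65. ]), -1.5, np.float64(83.8)) (232, np.float64(83.8), 'tilt', 0.029)
(389, array([ 454.7, -197. ]), array([64.8, 69. ]), 0.9, np.float64(83.8)) (282, np.float64(83.9), 'tilt', 0.018)
top
(578, array([ 480.4, -384.3]), array([60.9, 64.4]), -2.6, np.float64(80.7)) (471, np.float64(80.5), 'tilt', 0.009)
(604, array([ 484.8, -292.7]), array([64.6, 64.2]), -2.5, np.float64(80.5)) (477, np.float64(80.4), 'tilt', 0.005)
(607, array([ 455.6, -195.2]), array([62.7, 61.3]), -1.4, np.float64(80.6)) (477, np.float64(80.6), 'tilt', 0.005)
86.3
```

View pics/f.png

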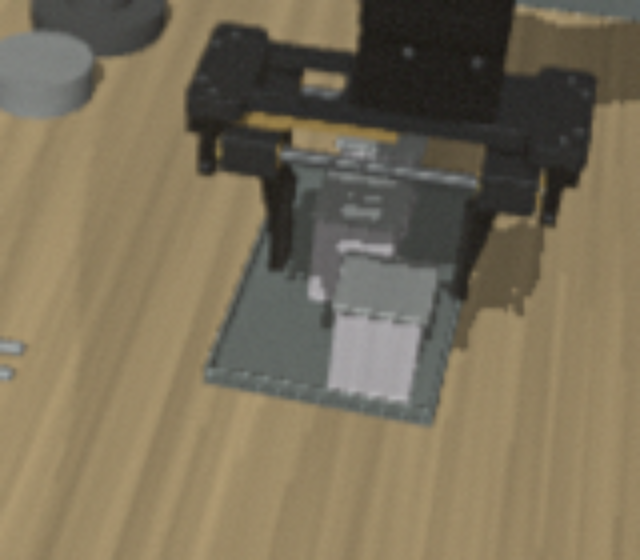

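All three covers sit level: their tops read about 80.5 mm (81 expected) with tilt under 0.01 rad in the top camera. The nearest one shows at (385,300) in the crop. The arm is clear, so I'm handing in.

```bash
python3 -c "
from workcell import manip
print(manip.hand_in())"
```

```text
the job is handed in; nothing more can be done
None
```

I stood all three bowls mouth up in the tray, closed each with a level, seated cover by the final camera check, and handed in the job at about 86 s; the hand-in returned no verdict.

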